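# Set out an icon painter's place: panel on the easel, colours in rows

### The job

Set out the icon painter's place: take the little gilded panel from the storage rack and lean it back on the small easel, centred, standing square behind the lip with its picture side to the front; and complete the colour tray with the three paint pans from the cork mat, so that a pan lies flat and straight inside every outlined place and each pan lies end to end with the one of its own colour. Set things down gently without dropping them, and leave the jar, the cup and the sanding block on the mat where they are.

Things in the scene. Friction and masses are not known exactly. Their poses are not given: they have to be found in the camera images.
- tray: Dark wooden tray, fixed, 140 x 240 mm (x, y); floor 6 mm, rim (5 mm wide) 10 mm above the table. Origin on the table under its centre. Six white outlined places, 57 x 38 mm (x, y): three rows of two, each row along tray x. Rows 1, 2, 3 at y = -66, 0, +66 mm; in each a near place at x = -29 mm and a far one at +29 mm. A pan's length goes along tray x.
- place_near1 (a point): centre of the tray's outlined near place of row 1, on the tray floor; axes as the tray's
- place_near2 (a point): centre of the tray's outlined near place of row 2, on the tray floor; axes as the tray's
- place_near3 (a point): centre of the tray's outlined near place of row 3, on the tray floor; axes as the tray's
- place_far1 (a point): centre of the tray's outlined far place of row 1, on the tray floor; axes as the tray's
- place_far2 (a point): centre of the tray's outlined far place of row 2, on the tray floor; axes as the tray's
- place_far3 (a point): centre of the tray's outlined far place of row 3, on the tray floor; axes as the tray's
- red_a: Red paint pan, a white box 50 x 30 x 22 mm (x, y, z), 50 g, its top a red colour cake; origin at the centre of its underside, x along its 50 mm length, z up; grip it across the 30 mm. Already in one of the tray's places, each colour in a different row; leave it there.
- red_b: Red paint pan, a white box 50 x 30 x 22 mm (x, y, z), 50 g, its top a red colour cake; origin at the centre of its underside, x along its 50 mm length, z up; grip it across the 30 mm. Starts on the cork mat, turned at random; belongs beside its like.
- green_a: Green paint pan, a white box 50 x 30 x 22 mm (x, y, z), 50 g, its top a green colour cake; origin at the centre of its underside, x along its 50 mm length, z up; grip it across the 30 mm. Already in one of the tray's places, each colour in a different row; leave it there.
- green_b: Green paint pan, a white box 50 x 30 x 22 mm (x, y, z), 50 g, its top a green colour cake; origin at the centre of its underside, x along its 50 mm length, z up; grip it across the 30 mm. Starts on the cork mat, turned at random; belongs beside its like.
- blue_a: Blue paint pan, a white box 50 x 30 x 22 mm (x, y, z), 50 g, its top a blue colour cake; origin at the centre of its underside, x along its 50 mm length, z up; grip it across the 30 mm. Already in one of the tray's places, each colour in a different row; leave it there.
- blue_b: Blue paint pan, a white box 50 x 30 x 22 mm (x, y, z), 50 g, its top a blue colour cake; origin at the centre of its underside, x along its 50 mm length, z up; grip it across the 30 mm. Starts on the cork mat, turned at random; belongs beside its like.
- mat: Cork mat, fixed, 320 x 210 x 3 mm (x, y, z), on the table; origin at its underside's centre, its top 3 mm above the table. On it, mixed: three pans, the pigment jar, the egg cup and the sanding block. Mat and tray may change sides.
- panel: Icon panel: board 12 x 110 x 150 mm (x, y, z), 120 g. Picture side (white, gold disc) looks to its -x, bare wood back to +x; origin at the centre of its underside, z up its height. Starts upright in the rack's groove, picture to rack -x: grip its 12 mm thickness at the middle of the gold top edge and draw it straight up.
- rack: Storage rack, fixed: base 130 x 130 x 12 mm with a groove along its y, 14 mm wide, floor 12 mm and rim 47 mm above the table, where the panel stands. Origin on the table under the groove's middle. A bare board fixed at rack x = 60 to 70 mm is 100 mm high above the table. Rack and easel may change sides.
- easel: Small wooden easel, fixed; front is its -x. Ledge 12 mm above the table; in front of it a lip (x = -10 to 0 mm, top at 20 mm). Two struts (y = -40, +40 mm, tops 88 mm above the table) lean back to +x 0.31 rad off vertical, front faces meeting the ledge at x = 20 mm. The panel stands between lip and struts. Origin on the table below the lip's inner edge, mid-width; y along the 130 mm lip.
- pigment_jar: Bystander on the mat: small jar with black cap, 40 mm diameter, 48 mm tall; origin at the centre of its underside. Leave it where it is.
- egg_cup: Bystander on the mat: small empty white cup, 42 mm diameter, 40 mm tall; origin at the centre of its underside. Leave it where it is.
- sanding_block: Bystander on the mat: bare wooden block 45 x 30 x 26 mm; origin at the centre of its underside. Leave it where it is.

How it is judged:
At the end, for the whole second after the job is handed in: Each tray row of two holds the two pans of one colour, each flat, within 8 mm of a place centre and 0.17 rad of tray x. Panel on the easel ledge leans on the struts, 0.17 to 0.50 rad off vertical, picture to the front, within 15 mm of the middle, square to 0.14 rad. All at rest ((((horizontal distance between red_a and place_near1 below 0.008 m or horizontal distance between red_a and place_far1 below 0.008 m) and (horizontal distance between red_b and place_near1 below 0.008 m or horizontal distance between red_b and place_far1 below 0.008 m)) or ((horizontal distance between red_a and place_near2 below 0.008 m or horizontal distance between red_a and place_far2 below 0.008 m) and (horizontal distance between red_b and place_near2 below 0.008 m or horizontal distance between red_b and place_far2 below 0.008 m)) or ((horizontal distance between red_a and place_near3 below 0.008 m or horizontal distance between red_a and place_far3 below 0.008 m) and (horizontal distance between red_b and place_near3 below 0.008 m or horizontal distance between red_b and place_far3 below 0.008 m))) and (((horizontal distance between green_a and place_near1 below 0.008 m or horizontal distance between green_a and place_far1 below 0.008 m) and (horizontal distance between green_b and place_near1 below 0.008 m or horizontal distance between green_b and place_far1 below 0.008 m)) or ((horizontal distance between green_a and place_near2 below 0.008 m or horizontal distance between green_a and place_far2 below 0.008 m) and (horizontal distance between green_b and place_near2 below 0.008 m or horizontal distance between green_b and place_far2 below 0.008 m)) or ((horizontal distance between green_a and place_near3 below 0.008 m or horizontal distance between green_a and place_far3 below 0.008 m) and (horizontal distance between green_b and place_near3 below 0.008 m or horizontal distance between green_b and place_far3 below 0.008 m))) and (((horizontal distance between blue_a and place_near1 below 0.008 m or horizontal distance between blue_a and place_far1 below 0.008 m) and (horizontal distance between blue_b and place_near1 below 0.008 m or horizontal distance between blue_b and place_far1 below 0.008 m)) or ((horizontal distance between blue_a and place_near2 below 0.008 m or horizontal distance between blue_a and place_far2 below 0.008 m) and (horizontal distance between blue_b and place_near2 below 0.008 m or horizontal distance between blue_b and place_far2 below 0.008 m)) or ((horizontal distance between blue_a and place_near3 below 0.008 m or horizontal distance between blue_a and place_far3 below 0.008 m) and (horizontal distance between blue_b and place_near3 below 0.008 m or horizontal distance between blue_b and place_far3 below 0.008 m))) and angle between the x axis of each of red_a, red_b, green_a, green_b, blue_a, blue_b and the x axis of tray, either way round below 0.17 rad and angle between each of red_a, red_b, green_a, green_b, blue_a, blue_b's own z axis and vertical below 0.1 rad and z of each of red_a, red_b, green_a, green_b, blue_a, blue_b in the frame of tray below 0.01 m and linear speed of each of red_a, red_b, green_a, green_b, blue_a, blue_b, panel below 0.02 m/s and angle between panel's own x axis and vertical between 1.741 and 2.071 rad and angle between the y axis of panel and the y axis of easel, either way round below 0.14 rad and y of panel in the frame of easel between -0.015 and 0.015 m and x of panel in the frame of easel between 0.001 and 0.022 m and z of panel in the frame of easel between 0.008 and 0.022 m); the robot touches nothing.
It fails at once if the pigment jar, egg cup or sanding block on the mat is moved more than 25 mm (distance of any of pigment_jar, egg_cup, sanding_block from where it was at the start of the episode above 0.025 m).
It fails at once if a paint pan is dropped or flung (faster than 0.6 m/s out of the fingers) ((linear speed of red_a above 0.6 m/s and contact force between the fingers and red_a below 0.05 N) or (linear speed of red_b above 0.6 m/s and contact force between the fingers and red_b below 0.05 N) or (linear speed of green_a above 0.6 m/s and contact force between the fingers and green_a below 0.05 N) or (linear speed of green_b above 0.6 m/s and contact force between the fingers and green_b below 0.05 N) or (linear speed of blue_a above 0.6 m/s and contact force between the fingers and blue_a below 0.05 N) or (linear speed of blue_b above 0.6 m/s and contact force between the fingers and blue_b below 0.05 N)).
It fails at once if the panel is dropped or flung (faster than 0.6 m/s out of the fingers) ((linear speed of panel above 0.6 m/s and contact force between the fingers and panel below 0.05 N)).
It also fails if it takes over 72 s, if anything falls off the work surface, if the arm or the gripper's body presses on something with over 40 N, if the wrist force passes 120 N, or if a joint passes its speed limit or range.

### The arm

A 7-joint arm with a two-finger parallel gripper is mounted at the origin on the work surface. World frame = base frame: x ahead of the robot, y to its left, z up, the work surface at z = 0. Lengths are in m, angles in rad, forces in N, time in s.
With the tool pointing down it reaches from about 0.4 to 0.85 m from the base axis. Payload 4.5 kg.
Tool frame: the origin (TCP) lies midway between the tips of the shut fingers; the grasp point (between the pads) lies 19 mm behind it; x points along the fingers, z is the direction in which the jaws open and shut, and the axes are right-handed (so a half turn about x gives the same grasp; the last joint's range is limited). The gripper opens to 88 mm and grips with 3 to 60 N. Pads are 18 mm wide; open, the fingers measure 123 mm over their backs; the gripper's body (75 mm by 187 mm) begins 45 mm behind the grasp point.
Start: joints at [1.243, 0.689, -0.195, 1.565, 0.157, 0.902, -0.215], TCP at [0.221, -0.585, 0.239] pointing down, gripper open.
Joint ranges: [-3.01, 3.01], [-0.46, 2.08], [-1.47, 1.51], [0.13, 2.56], [-1, 4.14], [0.04, 2.09], [-2.66, 2.66]. Speed limits (rad/s): [2.57, 2.57, 3.14, 3.14, 3.14, 3.14, 3.14].

### API

Orientations are given as a unit quaternion [x, y, z, w].
In Python, from rig import bot gives the robot as it stands.
- The arm moves only by the tool play_rows, never from a script. Its argument "targets" is a list of rows, each an object with "delta_pos": the shift along the tool's x, y, z in mm, a list of three; "turn": the turn about the tool's x in rad; "jaw": the opening in per cent of the stroke, from 0 (shut) to 100 (fully open). In form: [{"delta_pos": [dx, dy, dz], "turn": turn, "jaw": jaw}, ...]. A call has exactly 10 rows; each row is the pose to reach, as a shift and turn from the pose measured when the call began, along the tool's axes at that moment; what a row does not reach only later rows make up. A row lasts 1/12 s, in which the tool goes at most 41.7 mm and 7.16 degrees, less where a joint would pass 70% of its speed; a pose out of reach is approached as far as the arm can. A call with a gripper value outside its range is refused whole. The fingers move at their own pace and stop on an object; "newtons" is the grip in N (left out, the last holds). Time passes only in rows, so rows that repeat a pose let the fingers close, or fill a call up. It gives the time, the measured TCP pose, the force and the opening at its end, in the units of the state.
- bot.read_state(): the state, without advancing time (a new reading comes with each control period).
- bot.grab_frame(name): name is "scene" or "side" or "wrist"; returns the picture (384x512x3 uint8, red, green, blue); there is no depth.
- bot.camera_model(name): a dict with "mtx" (3x3 intrinsics, pixels), "distortion" ([k1, k2, p1, p2, k3] as OpenCV has them; the pictures are not rectified), "extrinsics" (4x4, takes a point from camera to world coordinates); the wrist camera has in their place "hand_eye" (4x4, takes a point from camera to tool coordinates, whose origin is the TCP and whose axes are the tool frame's). Camera axes: x right, y down, z forward; pixel columns grow to the right and rows downward; lengths in m; the calibration is good to about 2 mm. A picture is of the moment at which its call begins: read the wrist's pose just before it. camera_model takes no time and is no camera call.
- bot.finish_job(): hands the job in, once; it reports no verdict.
Trained networks look in the newest picture that a camera, given by its name, has taken for a name from the list of things; names that differ only in an ending like _2 or _b are one class to them, and where a whole thing is asked for, a point or a joint stands for the part that bears it (a point fixed in the world has none). Each returns a list of dicts, best first, with "score" (0 to 1); they miss things now and then, are a little off and sometimes report something else, mostly with a low value. They report only what shows in the picture. A call takes as long as a camera call.
- bot.search_frame(camera, query): "xyz" ([x, y, z] in m, in world coordinates, good to about 4 mm: the middle of the surface that is visible of it).
- bot.trace(camera, query): "mask" (384x512 bool, what is visible of it).
- bot.mark_of(camera, query): "xyz" ([x, y, z] in m, in world coordinates, good to about 4 mm: a listed point, or the origin of a listed thing).
The state is a dict: "clock": time; "joints": joint angles; "joint_vel": joint speeds; "tau": joint torques, N m; "tcp_pos": TCP position; "tcp_rot": TCP orientation; "force": force on the tool from outside, world axes, zero at the start; "torque": the same for the moment, N m; "gripper_width": opening from 0.0 (shut) to 1.0 (fully open).
Only numpy, scipy, OpenCV 4.12 (cv2) and the standard library are available. Lean on these libraries where they do the work, as an engineer would, in place of code of your own. Each camera call takes 0.05 s, during which the arm holds its last target. There are 200 camera calls.

## Working session

There is one attempt and no reset: what is moved stays moved. The work goes in short steps, Python scripts to look and compute and a tool call to move; the robot and the scene stay as the last step left them, time stands still between calls to the robot, and variables do not carry over. Pictures are saved under pics/ and viewed, about 8 in all and at most 12, crops included, and the job is handed in when it is done.

Besides the shell and the picture viewer there is one more tool, called after "Call:" as name(argument=value, ...), one argument or row to a line, values as JSON. play_rows: Moves the arm, as the interface text tells. Its arguments: {"type":"object","properties":{"targets":{"type":"array"},"newtons":{"type":"number"}},"required":["targets"]}

```bash
mkdir -p pics; python3 - <<'E'
from rig import bot
import cv2,numpy as np
s=bot.read_state();print({k:np.round(s[k],3) for k in('clock','tcp_pos','tcp_rot','gripper_width')})
a=[]
for c in('scene','side'):
    f=bot.grab_frame(c);cv2.imwrite(f'pics/{c}0.png',f[:,:,::-1])
    m=bot.camera_model(c);print(c,np.round(m['mtx'],1).tolist(),np.round(m['distortion'],3),np.round(m['extrinsics'],3).tolist())
    for q in('tray','red_a','green_a','blue_a','mat','panel','rack','easel','pigment_jar','egg_cup','sanding_block'):
        r=bot.mark_of(c,q);print(q,[(np.round(d['xyz'],3).tolist(),round(d['score'],2)) for d in r[:4]])
print(np.round(bot.camera_model('wrist')['hand_eye'],3).tolist(), bot.camera_model('wrist')['mtx'],bot.camera_model('wrist')['distortion'])
print(bot.read_state()['clock'])
E
```

```text
{'clock': np.float64(0.0), 'tcp_pos': array([ 0.221, -0.584,  0.238]), 'tcp_rot': array([ 0.402,  0.582, -0.402,  0.581]), 'gripper_width': np.float64(0.998)}
scene [[471.1, 0.0, 249.4], [0.0, 471.1, 190.1], [0.0, 0.0, 1.0]] [-0.145  0.     0.     0.     0.   ] [[0.744, 0.558, -0.369, 0.999], [0.669, -0.617, 0.415, -0.455], [0.004, -0.555, -0.832, 1.009], [0.0, 0.0, 0.0, 1.0]]
tray [([0.555, 0.138, 0.002], 0.91), ([0.581, 0.201, 0.004], 0.34)]
red_a [([0.574, -0.092, 0.001], 0.83), ([0.522, 0.192, 0.008], 0.61), ([0.454, -0.084, 0.004], 0.31)]
green_a [([0.656, -0.088, 0.001], 0.72), ([0.53, 0.063, 0.003], 0.62)]
blue_a [([0.589, 0.136, 0.006], 0.63), ([0.454, -0.083, 0.004], 0.58)]
mat [([0.658, -0.089, 0.005], 0.65), ([0.559, -0.134, -0.002], 0.58)]
panel [([0.456, 0.409, 0.012], 0.82)]
rack [([0.458, 0.412, 0.002], 0.84)]
easel [([0.494, -0.414, 0.001], 0.58), ([0.452, -0.083, 0.002], 0.55)]
pigment_jar [([0.447, -0.18, 0.004], 0.69)]
egg_cup [([0.66, -0.185, 0.004], 0.87), ([0.591, 0.132, 0.004], 0.38)]
sanding_block [([0.564, -0.185, -0.001], 0.86), ([0.528, 0.128, 0.003], 0.69)
[... 760 characters left out ...]
67)]
easel [([0.489, -0.411, -0.0], 0.56), ([0.586, 0.138, 0.006], 0.36), ([0.659, -0.09, 0.002], 0.17)]
pigment_jar [([0.524, 0.198, 0.009], 0.67), ([0.448, -0.181, 0.004], 0.66), ([0.534, 0.064, 0.007], 0.23)]
egg_cup [([0.45, -0.083, 0.002], 0.7), ([0.662, -0.185, 0.001], 0.63), ([0.658, -0.089, 0.002], 0.46), ([0.584, 0.132, 0.008], 0.33)]
sanding_block [([0.564, -0.183, 0.006], 0.65)]
[[0.0, -0.283, 0.959, -0.146], [-0.001, -0.959, -0.283, 0.073], [1.0, -0.001, -0.0, -0.001], [0.0, 0.0, 0.0, 1.0]] [[306.68019854   0.         255.1828797 ]
 [  0.         306.68019854 196.30492838]
 [  0.           0.           1.        ]] [-0.00798174  0.          0.          0.          0.        ]
1.2
```

View pics/scene0.png

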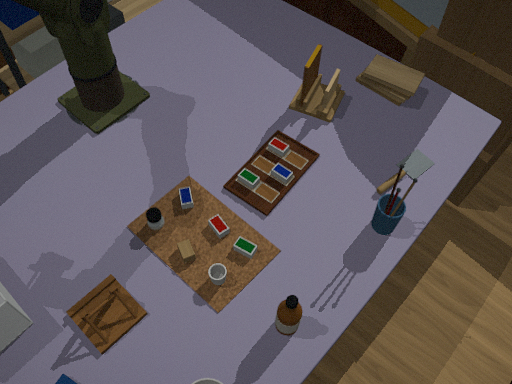

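View pics/side0.png

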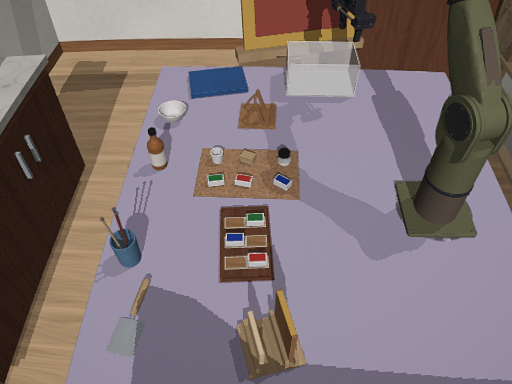

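```bash
cat > h.py <<'E'
import numpy as np,cv2
from rig import bot
from scipy.spatial.transform import Rotation as R
def T(cam):
    m=bot.camera_model(cam)
    if cam!='wrist': return np.array(m['mtx']),np.array(m['distortion']),np.array(m['extrinsics'])
    s=bot.read_state();W=np.eye(4);W[:3,:3]=R.from_quat(s['tcp_rot']).as_matrix();W[:3,3]=s['tcp_pos']
    return np.array(m['mtx']),np.array(m['distortion']),W@np.array(m['hand_eye'])
def ground(cam,px,z,M=None):
    K,d,E=M or T(cam)
    u=cv2.undistortPoints(np.float64(px).reshape(-1,1,2),K,d)[:,0]
    r=np.c_[u,np.ones(len(u))]@E[:3,:3].T
    return (E[:3,3]+r*((z-E[2,3])/r[:,2])[:,None])[:,:2]
HUE={'red':[(0,9),(171,180)],'green':[(45,85)],'blue':[(105,130)]}
def cakes(cam,f,col,z,minn=25,M=None):
    """centre, yaw (long side, mod pi), size of each cake of the colour"""
    hsv=cv2.cvtColor(f,cv2.COLOR_RGB2HSV);m=np.zeros(f.shape[:2],np.uint8)
    for a,b in HUE[col]: m|=cv2.inRange(hsv,(a,130,60),(b,255,255))
    n,l,st,_=cv2.connectedComponentsWithStats(m);out=[]
    for i in range(1,n):
        if st[i,4]<minn: continue
        p=ground(cam,np.argwhere(l==i)[:,::-1],z,M)*1000
        (c,(w,h),a)=cv2.minAreaRect(p.astype(np.float32))
        if w<h: w,h,a=h,w,a+90
        out.append((np.round(np.array(c)/1000,4).tolist(),round((np.deg2rad(a)+np.pi/2)%np.pi-np.pi/2,3),(round(w),round(h))))
    return out
def goal(x,y,z,yaw):
    """shift (mm, tool axes) and turn to put TCP at x,y,z with the jaw direction at yaw (mod pi)"""
    s=bot.read_state();Q=R.from_quat(s['tcp_rot']).as_matrix();d=Q.T@(np.array([x,y,z])-s['tcp_pos'])*1000
    j=Q[:,2];cur=np.arctan2(j[1],j[0]);dy=(yaw-cur+np.pi/2)%np.pi-np.pi/2
    # tool x down: world yaw +dy = turn -dy about tool x
    print('goal',np.round(d,1).tolist(),'turn',round(-dy*np.sign(-Q[2,0]),3),'curyaw',round(cur,3),'down',np.round(Q[:,0],3),'j7',round(s['joints'][6],2),'t',round(s['clock'],2))
E
python3 - <<'E'
from h import *
for c in('scene','side'):
    f=cv2.imread(f'pics/{c}0.png')[:,:,::-1].copy()
    for col in HUE:
        for o in cakes(c,f,col,.026,15): 
            if .4<o[0][0]<.72 and -.25<o[0][1]<.3: print(c,col,o)
big=[]
for c,(x,y) in(('side',(215,65)),('side',(215,275)),('scene',(55,265)),('scene',(270,40))):
    f=cv2.imread(f'pics/{c}0.png');big.append(cv2.resize(f[y:y+100,x:x+100],(400,300) ,interpolation=cv2.INTER_CUBIC))
cv2.imwrite('pics/crop.png',np.vstack([np.hstack(big[:2]),np.hstack(big[2:])]))
goal(.49,-.41,.30,0)
E
```

```text
scene red ([0.5211, 0.1988], np.float64(0.067), (40, 20))
scene red ([0.5718, -0.087], np.float64(-0.209), (40, 21))
scene green ([0.531, 0.0661], np.float64(0.046), (40, 19))
scene green ([0.6574, -0.0862], np.float64(0.192), (40, 20))
scene blue ([0.5836, 0.1367], np.float64(0.032), (40, 20))
scene blue ([0.4539, -0.0833], np.float64(-0.621), (40, 21))
side red ([0.5709, -0.089], np.float64(-0.195), (40, 22))
side red ([0.5792, 0.0412], np.float64(0.221), (38, 33))
side red ([0.5057, 0.0338], np.float64(-1.071), (17, 13))
side red ([0.6048, 0.049], np.float64(1.266), (21, 12))
side red ([0.4943, 0.1199], np.float64(-1.36), (24, 5))
side red ([0.5729, 0.1724], np.float64(0.032), (45, 13))
side red ([0.6092, 0.1882], np.float64(0.749), (25, 21))
side red ([0.5223, 0.1925], np.float64(0.03), (39, 18))
side red ([0.5311, 0.2448], np.float64(0.158), (39, 30))
side red ([0.4999, 0.2432], np.float64(-1.146), (33, 15))
side red ([0.5925, 0.2482], np.float64(0.034), (40, 29))
side red ([0.5621, 0.2516], np.float64(0.032), (15, 14))
side green ([0.6566, -0.0884], np.float64(0.178), (38, 20))
side green ([0.5317, 0.0592], np.float64(0.029), (37, 18))
side blue ([0.4525, -0.0854], np.float64(-0.588), (41, 19))
side blue ([0.5849, 0.1309], np.float64(0.031), (38, 20))
goal [-61.3, 313.1, -68.1] turn -1.209 curyaw -1.209 down [ 0. -0. -1.] j7 -0.22 t 1.2
```

View pics/crop.png

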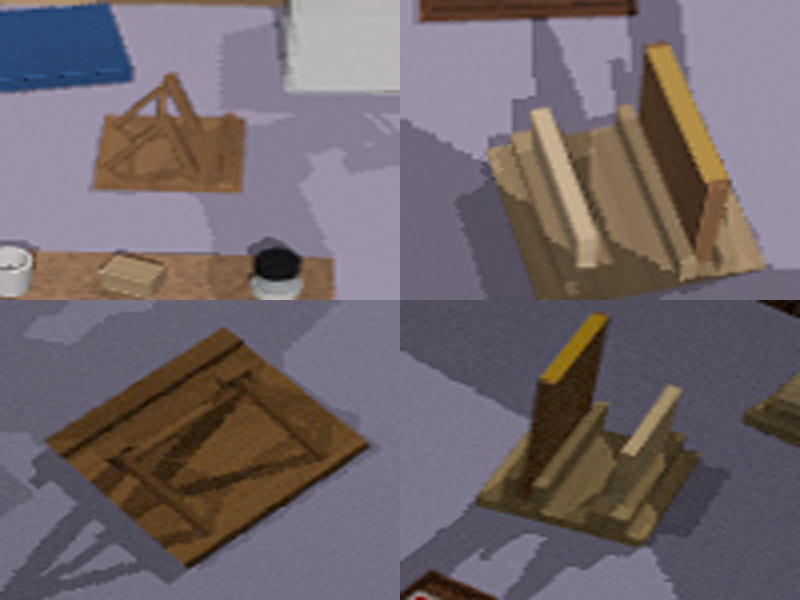

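```bash
python3 - <<'E'
from h import *
g=ground('scene',[(306.25,66),(321.25,45.7)],.162);print('panel scene',g.round(3).tolist(),g.mean(0).round(3),np.arctan2(*(g[1]-g[0])[::-1])-np.pi/2)
g=ground('side',[(279.25,290),(293.75,336)],.162);print('panel side',g.round(3).tolist(),g.mean(0).round(3),np.arctan2(*(g[1]-g[0])[::-1])-np.pi/2)
print('easel scene LipBL,LipTL,TR,BR',ground('scene',[(66.75,311.7),(110.5,275),(147,312.7),(101.25,353.3)],.012).round(3).tolist())
print('easel side',ground('side',[(241.5,103.7),(276.3,103.7),(275.8,128.3),(238.8,128.3)],.012).round(3).tolist())
goal(.40,-.36,.30,0)
goal(.454,-.07,.25,0.97)
E
```

```text
panel scene [[0.47, 0.365], [0.449, 0.461]] [0.459 0.413] 0.21719955894224285
panel side [[0.47, 0.36], [0.442, 0.46]] [0.456 0.41 ] 0.27160766242841294
easel scene LipBL,LipTL,TR,BR [[0.472, -0.473], [0.476, -0.347], [0.606, -0.35], [0.602, -0.478]]
easel side [[0.596, -0.477], [0.468, -0.48], [0.47, -0.34], [0.598, -0.336]]
goal [-61.3, 246.6, -146.7] turn -1.209 curyaw -1.209 down [ 0. -0. -1.] j7 -0.22 t 1.2
goal [-11.3, 399.8, -398.8] turn 0.963 curyaw -1.209 down [ 0. -0. -1.] j7 -0.22 t 1.2
```

```bash
python3 - <<'E'
from h import *
goal(.52,-.41,.30,-1.209)
E
```

```text
goal [-61.3, 341.2, -57.5] turn 0.0 curyaw -1.209 down [ 0. -0. -1.] j7 -0.22 t 1.2
```

Call:
play_rows(
  targets=[
    {"delta_pos":[-10,34,-6],"turn":0,"jaw":100},
    {"delta_pos":[-20,75,-12],"turn":0,"jaw":100},
    {"delta_pos":[-30,115,-20],"turn":0,"jaw":100},
    {"delta_pos":[-40,155,-27],"turn":0,"jaw":100},
    {"delta_pos":[-50,195,-33],"turn":0,"jaw":100},
    {"delta_pos":[-60,235,-40],"turn":0,"jaw":100},
    {"delta_pos":[-61,275,-46],"turn":0,"jaw":100},
    {"delta_pos":[-61,310,-52],"turn":0,"jaw":100},
    {"delta_pos":[-61,341,-57],"turn":0,"jaw":100},
    {"delta_pos":[-61,341,-57],"turn":0,"jaw":100},
  ],
)

```text
clock: 2.03
tcp_pos: [0.5277, -0.403, 0.2995]
tcp_rot: [0.401, 0.583, -0.396, 0.585]
force: [1.3, 0.8, 0.4]
gripper_width: 1.003
```

```bash
python3 - <<'E'
from h import *
goal(.454,-.084,.15,0.966)
K,d,E=T('wrist');np.save('Eeasel.npy',E)
f=bot.grab_frame('wrist');cv2.imwrite('pics/w_easel.png',f[:,:,::-1])
print([ (np.round(o['xyz'],4),o['score']) for o in bot.mark_of('wrist','easel')])
E
```

```text
goal [150.7, 46.6, -323.6] turn 0.978 curyaw -1.197 down [ 0.006  0.005 -1.   ] j7 -0.71 t 2.03
[(array([ 0.494 , -0.414 , -0.0006]), 0.86), (array([ 0.4426, -0.1807,  0.0031]), 0.22)]
```

View pics/w_easel.png

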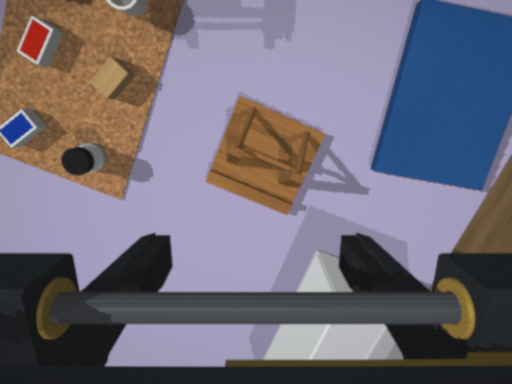

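```bash
python3 - <<'E'
from h import *
f=cv2.imread('pics/w_easel.png')[86:221,197:337];cv2.imwrite('pics/ce.png',cv2.resize(f,None,fx=4,fy=4,interpolation=cv2.INTER_CUBIC))
E
```

```text
(no output)
```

View pics/ce.png

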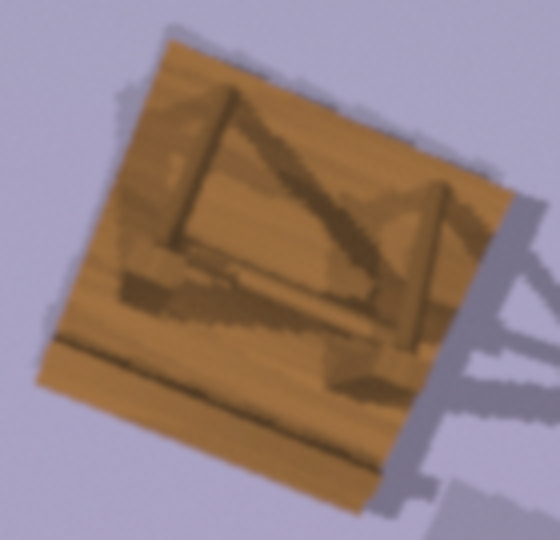

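Call:
play_rows(
  targets=[
    {"delta_pos":[15,5,-32],"turn":0.1,"jaw":100},
    {"delta_pos":[30,10,-65],"turn":0.2,"jaw":100},
    {"delta_pos":[45,14,-97],"turn":0.3,"jaw":100},
    {"delta_pos":[60,18,-130],"turn":0.42,"jaw":100},
    {"delta_pos":[80,23,-165],"turn":0.54,"jaw":100},
    {"delta_pos":[100,28,-205],"turn":0.66,"jaw":90},
    {"delta_pos":[115,34,-245],"turn":0.78,"jaw":80},
    {"delta_pos":[125,40,-285],"turn":0.9,"jaw":70},
    {"delta_pos":[130,46,-323],"turn":0.978,"jaw":65},
    {"delta_pos":[130,46,-323],"turn":0.978,"jaw":65},
  ],
)

```text
clock: 2.97
tcp_pos: [0.4454, -0.0834, 0.1685]
tcp_rot: [-0.625, -0.331, 0.628, -0.325]
force: [0.3, 0.1, -0.8]
gripper_width: 0.658
```

```bash
python3 - <<'E'
from h import *
K,d,_=T('wrist');E=np.load('Eeasel.npy')
P=lambda l:[(197+a/4,86+b/4) for a,b in l]
for z,l in((.02,[(53,340),(382,472)]),(.0,[(37,385),(358,517)]),(.012,[(170,40),(513,192)])):
    g=ground('wrist',P(l),z,(K,d,E));print(z,g.round(4).tolist(),g.mean(0).round(4),'yaw',np.arctan2(*(g[0]-g[1])[::-1])-np.pi/2)
f=bot.grab_frame('wrist');cv2.imwrite('pics/w_blue.png',f[:,:,::-1])
for c in HUE: print(c,cakes('wrist',f,c,.025,200))
E
```

```text
0.02 [[0.4914, -0.3475], [0.4888, -0.475]] [ 0.4901 -0.4113] yaw -0.019799732154320848
0.0 [[0.4682, -0.3461], [0.4638, -0.4782]] [ 0.466  -0.4122] yaw -0.03297921651706326
0.012 [[0.601, -0.3501], [0.5973, -0.479]] [ 0.5992 -0.4145] yaw -0.028533130836122744
red [([0.5722, -0.0907], np.float64(-0.215), (42, 22))]
green [([0.5334, 0.0631], np.float64(0.074), (41, 20))]
blue [([0.4535, -0.0873], np.float64(-0.62), (41, 20)), ([0.5703, 0.1292], np.float64(-0.843), (27, 14))]
```

```bash
python3 - <<'E'
from h import *
goal(.4533,-.0858,.006,0.956)
E
```

```text
goal [163.1, 5.2, -4.8] turn 0.008 curyaw -2.177 down [-0.004  0.002 -1.   ] j7 -1.91 t 3.02
```

Call:
play_rows(
  targets=[
    {"delta_pos":[20,5,-5],"turn":0.008,"jaw":65},
    {"delta_pos":[45,5,-5],"turn":0.008,"jaw":65},
    {"delta_pos":[75,5,-5],"turn":0.008,"jaw":65},
    {"delta_pos":[105,5,-5],"turn":0.008,"jaw":65},
    {"delta_pos":[130,5,-5],"turn":0.008,"jaw":65},
    {"delta_pos":[150,5,-5],"turn":0.008,"jaw":65},
    {"delta_pos":[160,5,-5],"turn":0.008,"jaw":65},
    {"delta_pos":[163,5,-5],"turn":0.008,"jaw":65},
    {"delta_pos":[163,5,-5],"turn":0.008,"jaw":65},
    {"delta_pos":[163,5,-5],"turn":0.008,"jaw":55},
  ],
)

```text
clock: 3.85
tcp_pos: [0.4559, -0.0891, 0.0075]
tcp_rot: [-0.627, -0.326, 0.63, -0.323]
force: [0.0, 0.0, -0.6]
gripper_width: 0.591
```

Call:
play_rows(
  targets=[
    {"delta_pos":[0,0,0],"turn":0,"jaw":45},
    {"delta_pos":[0,0,0],"turn":0,"jaw":38},
    {"delta_pos":[0,0,0],"turn":0,"jaw":30},
    {"delta_pos":[0,0,0],"turn":0,"jaw":20},
    {"delta_pos":[0,0,0],"turn":0,"jaw":20},
    {"delta_pos":[0,0,0],"turn":0,"jaw":20},
    {"delta_pos":[0,0,0],"turn":0,"jaw":20},
    {"delta_pos":[-15,0,0],"turn":0,"jaw":20},
    {"delta_pos":[-40,0,0],"turn":0,"jaw":20},
    {"delta_pos":[-70,0,0],"turn":0,"jaw":20},
  ],
  newtons=20,
)

```text
clock: 4.68
tcp_pos: [0.455, -0.0884, 0.0773]
tcp_rot: [-0.626, -0.327, 0.631, -0.322]
force: [0.3, -0.1, -1.3]
gripper_width: 0.338
```

```bash
python3 - <<'E'
from h import *
# tray estimate from cakes of pans in tray (avg scene, side, mark)
c=np.array([.5555,.1345]);yaw=.06
X=np.array([np.cos(yaw),np.sin(yaw)]);Y=np.array([-X[1],X[0]])
for n,a,b in(('near2',-.029,0),('far3',.029,.066),('far1',.029,-.066)): print(n,(c+a*X+b*Y).round(4))
n2=c-.029*X
goal(n2[0],n2[1],.1,np.pi/2+yaw)
f=bot.grab_frame('wrist');cv2.imwrite('pics/w_tray.png',f[:,:,::-1]);np.save('Et.npy',T('wrist')[2])
for q in HUE: print(q,cakes('wrist',f,q,.028,200))
E
```

```text
near2 [0.5266 0.1328]
far3 [0.5805 0.2021]
far1 [0.5884 0.0704]
goal [-22.6, -69.9, -221.7] turn -0.678 curyaw -2.188 down [-0.01   0.004 -1.   ] j7 -1.3 t 4.68
red [([0.5733, -0.0867], np.float64(-0.214), (43, 22))]
green [([0.534, 0.0691], np.float64(0.07), (42, 22))]
blue [([0.4231, -0.0646], np.float64(-0.619), (40, 34))]
```

Call:
play_rows(
  targets=[
    {"delta_pos":[-10,-7,-20],"turn":-0.07,"jaw":20},
    {"delta_pos":[-20,-16,-50],"turn":-0.15,"jaw":20},
    {"delta_pos":[-23,-26,-83],"turn":-0.26,"jaw":20},
    {"delta_pos":[-23,-37,-117],"turn":-0.37,"jaw":20},
    {"delta_pos":[-23,-48,-150],"turn":-0.48,"jaw":20},
    {"delta_pos":[-23,-57,-180],"turn":-0.58,"jaw":20},
    {"delta_pos":[-23,-65,-205],"turn":-0.65,"jaw":20},
    {"delta_pos":[-23,-70,-222],"turn":-0.678,"jaw":20},
    {"delta_pos":[-23,-70,-222],"turn":-0.678,"jaw":20},
    {"delta_pos":[-23,-70,-222],"turn":-0.678,"jaw":20},
  ],
)

```text
clock: 5.57
tcp_pos: [0.5279, 0.1335, 0.1046]
tcp_rot: [0.484, 0.517, -0.485, 0.514]
force: [0.1, -0.0, -0.3]
gripper_width: 0.338
```

```bash
python3 - <<'E'
from h import *
goal(.5266,.1328,.012,np.pi/2+.06)
f=bot.grab_frame('wrist');cv2.imwrite('pics/w_tray.png',f[:,:,::-1])
for q in HUE: print(q,cakes('wrist',f,q,.028,200))
for q in('tray','place_near2','place_far1','place_far3'): print(q,[(np.round(o['xyz'],4).tolist(),round(o['score'],2)) for o in bot.mark_of('wrist',q)[:2]])
E
```

```text
goal [92.7, -1.0, 0.8] turn 0.003 curyaw -1.508 down [-0.004  0.002 -1.   ] j7 -1.31 t 5.57
red [([0.5209, 0.1949], np.float64(0.075), (42, 22))]
green [([0.5307, 0.0632], np.float64(0.066), (40, 21))]
blue [([0.5835, 0.133], np.float64(0.049), (42, 21)), ([0.4735, 0.1291], np.float64(0.059), (44, 38))]
tray [([0.5538, 0.1334, -0.0006], 0.8)]
place_near2 [([0.5228, 0.1302, 0.0062], 0.94)]
place_far1 [([0.5797, 0.1995, 0.0098], 0.79), ([0.5896, 0.0666, 0.0049], 0.7)]
place_far3 [([0.5797, 0.1995, 0.0098], 0.79), ([0.5896, 0.0666, 0.0049], 0.7)]
```

View pics/w_tray.png

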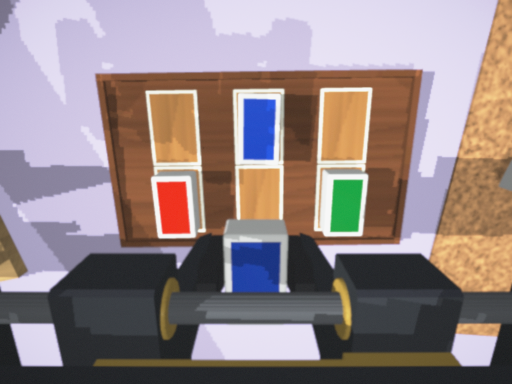

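```bash
python3 - <<'E'
from h import *
for n,q in(('far3',[(148,92),(197,91),(200,165),(151,166)]),('far2',[(234.5,90),(284,89.5),(283,165),(236,166)]),('far1',[(321,88),(371,88),(366.5,163.5),(318.5,163.5)])):
    g=ground('wrist',q,.006)
    print(n,g.mean(0).round(4),'sz',np.linalg.norm(g[0]-g[1]).round(4),np.linalg.norm(g[1]-g[2]).round(4),'yawY',(np.arctan2(*(g[0]-g[1])[::-1])-np.pi/2).round(3))
print(ground('wrist',[(224,221),(287,221),(286,240),(231,241),(283,290),(231,293)],.122).round(4).tolist())
E
```

```text
far3 [0.5786 0.198 ] sz 0.0372 0.0568 yawY 0.075
far2 [0.583  0.1313] sz 0.0374 0.0578 yawY 0.066
far1 [0.5883 0.0651] sz 0.0378 0.0578 yawY 0.058
[[0.5501, 0.1466], [0.5517, 0.1183], [0.5424, 0.118], [0.5405, 0.1431], [0.516, 0.1171], [0.5129, 0.1422]]
```

```bash
python3 - <<'E'
from h import *
goal(.526,.131,.0105,np.pi/2+.07)
E
```

```text
goal [94.7, -1.9, -0.3] turn -0.012 curyaw -1.513 down [-0.004  0.001 -1.   ] j7 -1.31 t 5.82
```

Call:
play_rows(
  targets=[
    {"delta_pos":[15,-2,0],"turn":-0.012,"jaw":20},
    {"delta_pos":[35,-2,0],"turn":-0.012,"jaw":20},
    {"delta_pos":[55,-2,0],"turn":-0.012,"jaw":20},
    {"delta_pos":[72,-2,0],"turn":-0.012,"jaw":20},
    {"delta_pos":[82,-2,0],"turn":-0.012,"jaw":20},
    {"delta_pos":[88,-2,0],"turn":-0.012,"jaw":20},
    {"delta_pos":[91,-2,0],"turn":-0.012,"jaw":20},
    {"delta_pos":[93,-2,0],"turn":-0.012,"jaw":20},
    {"delta_pos":[95,-2,0],"turn":-0.012,"jaw":20},
    {"delta_pos":[95,-2,0],"turn":-0.012,"jaw":20},
  ],
)

```text
clock: 6.65
tcp_pos: [0.5265, 0.1306, 0.0109]
tcp_rot: [0.482, 0.518, -0.483, 0.516]
force: [0.0, 0.3, -0.5]
gripper_width: 0.337
```

Call:
play_rows(
  targets=[
    {"delta_pos":[0,0,0],"turn":0,"jaw":38},
    {"delta_pos":[0,0,0],"turn":0,"jaw":42},
    {"delta_pos":[0,0,0],"turn":0,"jaw":48},
    {"delta_pos":[0,0,0],"turn":0,"jaw":50},
    {"delta_pos":[-10,0,0],"turn":0,"jaw":50},
    {"delta_pos":[-40,0,0],"turn":0,"jaw":50},
    {"delta_pos":[-75,0,0],"turn":0,"jaw":60},
    {"delta_pos":[-110,0,0],"turn":0,"jaw":65},
    {"delta_pos":[-140,0,0],"turn":0,"jaw":65},
    {"delta_pos":[-140,0,0],"turn":0,"jaw":65},
  ],
)

```text
clock: 7.48
tcp_pos: [0.5301, 0.1306, 0.1567]
tcp_rot: [0.485, 0.516, -0.48, 0.518]
force: [-0.6, 0.4, -0.6]
gripper_width: 0.652
```

```bash
python3 - <<'E'
from h import *
goal(.572,-.0895,.12,np.pi/2-.21)
f=bot.grab_frame('wrist');cv2.imwrite('pics/w_tray2.png',f[:,:,::-1])
for q in HUE: print(q,cakes('wrist',f,q,.028,200))
E
```

```text
goal [36.4, 26.4, 222.6] turn 0.279 curyaw -1.502 down [ 0.008  0.003 -1.   ] j7 -1.33 t 7.48
red [([0.5688, -0.0822], np.float64(-0.216), (41, 21)), ([0.5196, 0.1962], np.float64(0.08), (40, 21))]
green [([0.5301, 0.0659], np.float64(0.074), (39, 20))]
blue [([0.5822, 0.1348], np.float64(0.059), (40, 21)), ([0.5169, 0.1308], np.float64(0.079), (40, 20))]
```

```bash
python3 - <<'E'
from h import *
f=cv2.imread('pics/w_tray2.png');cv2.imwrite('pics/ct.png',cv2.resize(f[40:260,100:420],None,fx=2.5,fy=2.5,interpolation=cv2.INTER_CUBIC))
E
```

```text
(no output)
```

View pics/ct.png

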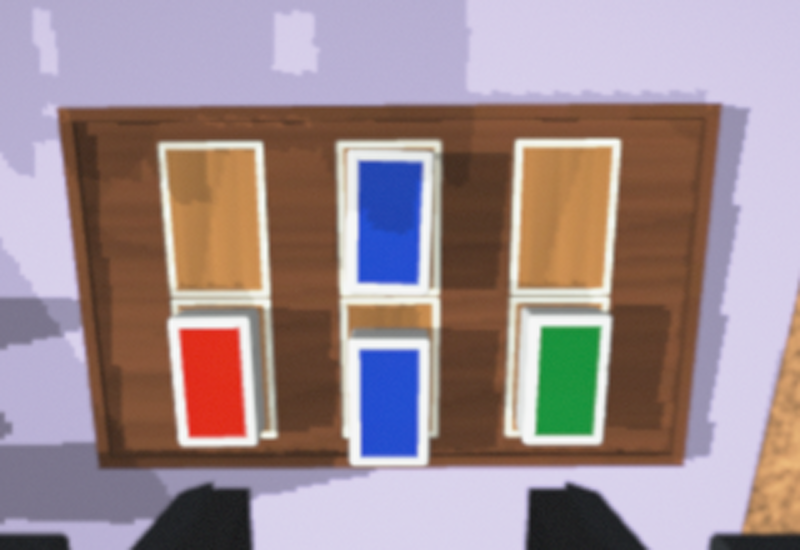

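```bash
python3 - <<'E'
from h import *
P=lambda l:[(100+a/2.5,40+b/2.5) for a,b in l]
g=ground('wrist',P([(159,143),(620,140),(276,437),(506,436),(337,141),(441,141),(438,296),(343,297),(345,437),(437,437)]),.006)
print(g.round(4).tolist())
Y=(g[0]-g[1]);yaw=np.arctan2(Y[1],Y[0])-np.pi/2;X=np.array([np.cos(yaw),np.sin(yaw)])
far2=g[4:8].mean(0);mid=(g[:2].mean(0)+g[2:4].mean(0))/2
print('yaw',yaw,np.linalg.norm(Y),'len x',np.linalg.norm(g[:2].mean(0)-g[2:4].mean(0)),'far2',far2,'tray',mid,'near2 via far2',far2-.058*X,'via mid',mid-.029*X)
b=np.array([.5169,.1308]);print('fix',mid-.029*X-b)
Y2=np.array([-X[1],X[0]])
for n,s in(('far3',1),('far1',-1)): print(n,mid+.029*X+s*.066*Y2)
E
```

```text
[[0.6035, 0.221], [0.6161, 0.0526], [0.4922, 0.1749], [0.4991, 0.0815], [0.6086, 0.1559], [0.6112, 0.1179], [0.5543, 0.1141], [0.5514, 0.1507], [0.4941, 0.1469], [0.4967, 0.1095]]
yaw 0.07484372619802482 0.1688687492437816 len x 0.11447349896030998 far2 [0.58137121 0.13464453] tray [0.55272222 0.13250902] near2 via far2 [0.52353358 0.13030765] via mid [0.52380341 0.13034058]
fix [ 0.00690341 -0.00045942]
far3 [0.57670596 0.2004927 ]
far1 [0.58657611 0.06886223]
```

```bash
sed -i "s/^def cakes/def snap(n):\n    M=T('wrist');f=bot.grab_frame('wrist');cv2.imwrite(f'pics\/{n}.png',f[:,:,::-1]);return f,M\ndef cakes/" h.py; python3 - <<'E'
from h import *
f,M=snap('w3')
for q in HUE: print(q,cakes('wrist',f,q,.028,200,M))
print(bot.read_state()['tcp_pos'])
goal(.523,.1306,.0115,np.pi/2+.07)
E
```

```text
red [([0.5701, -0.0845], np.float64(-0.215), (41, 22)), ([0.5209, 0.1966], np.float64(0.082), (41, 21))]
green [([0.5311, 0.0651], np.float64(0.069), (39, 21))]
blue [([0.5835, 0.1348], np.float64(0.059), (41, 21)), ([0.5174, 0.1302], np.float64(0.059), (41, 20))]
[0.52731677 0.13088458 0.15240821]
goal [140.9, -4.4, 0.3] turn -0.0 curyaw -1.501 down [ 0.     0.002 -1.   ] j7 -1.33 t 7.58
```

Call:
play_rows(
  targets=[
    {"delta_pos":[25,-4,0],"turn":0,"jaw":55},
    {"delta_pos":[55,-4,0],"turn":0,"jaw":50},
    {"delta_pos":[90,-4,0],"turn":0,"jaw":50},
    {"delta_pos":[115,-4,0],"turn":0,"jaw":50},
    {"delta_pos":[132,-4,0],"turn":0,"jaw":50},
    {"delta_pos":[139,-4,0],"turn":0,"jaw":50},
    {"delta_pos":[141,-4,0],"turn":0,"jaw":50},
    {"delta_pos":[141,-4,0],"turn":0,"jaw":50},
    {"delta_pos":[141,-4,0],"turn":0,"jaw":35},
    {"delta_pos":[141,-4,0],"turn":0,"jaw":25},
  ],
)

```text
clock: 8.42
tcp_pos: [0.524, 0.131, 0.0124]
tcp_rot: [0.483, 0.517, -0.481, 0.517]
force: [-0.2, 0.3, 0.7]
gripper_width: 0.372
```

Call:
play_rows(
  targets=[
    {"delta_pos":[0,0,0],"turn":0,"jaw":20},
    {"delta_pos":[0,0,0],"turn":0,"jaw":20},
    {"delta_pos":[0,0,0],"turn":0,"jaw":20},
    {"delta_pos":[-2,0,0],"turn":0,"jaw":20},
    {"delta_pos":[-3,2,0],"turn":0,"jaw":20},
    {"delta_pos":[-3,5,0],"turn":0,"jaw":20},
    {"delta_pos":[-3,7,0],"turn":0,"jaw":20},
    {"delta_pos":[-3,7,0],"turn":0,"jaw":20},
    {"delta_pos":[-1,7,0],"turn":0,"jaw":20},
    {"delta_pos":[0,7,0],"turn":0,"jaw":20},
  ],
)

```text
clock: 9.25
tcp_pos: [0.5311, 0.1315, 0.0126]
tcp_rot: [0.483, 0.517, -0.481, 0.517]
force: [-2.9, -0.4, 14.9]
gripper_width: 0.334
```

Call:
play_rows(
  targets=[
    {"delta_pos":[0,0,0],"turn":0,"jaw":30},
    {"delta_pos":[0,0,0],"turn":0,"jaw":40},
    {"delta_pos":[0,0,0],"turn":0,"jaw":50},
    {"delta_pos":[0,0,0],"turn":0,"jaw":50},
    {"delta_pos":[-5,0,0],"turn":0,"jaw":50},
    {"delta_pos":[-25,0,0],"turn":0,"jaw":50},
    {"delta_pos":[-55,0,0],"turn":0,"jaw":60},
    {"delta_pos":[-90,0,0],"turn":0,"jaw":65},
    {"delta_pos":[-110,0,0],"turn":0,"jaw":65},
    {"delta_pos":[-110,0,0],"turn":0,"jaw":65},
  ],
)

```text
clock: 10.08
tcp_pos: [0.5334, 0.1314, 0.1268]
tcp_rot: [0.486, 0.516, -0.479, 0.519]
force: [0.8, 0.4, -0.1]
gripper_width: 0.652
```

```bash
python3 - <<'E'
from h import *
f,M=snap('w4')
for q in HUE: print(q,cakes('wrist',f,q,.028,200,M))
goal(.572,-.0885,.12,np.pi/2-.21)
E
```

```text
red [([0.521, 0.1967], np.float64(0.081), (41, 21))]
green [([0.5306, 0.0651], np.float64(0.069), (40, 21))]
blue [([0.5837, 0.1349], np.float64(0.058), (41, 21)), ([0.5247, 0.1315], np.float64(0.058), (41, 21))]
goal [4.3, 24.3, 222.3] turn 0.28 curyaw -1.501 down [ 0.007  0.003 -1.   ] j7 -1.3 t 10.13
```

Call:
play_rows(
  targets=[
    {"delta_pos":[-2,2,20],"turn":0.03,"jaw":65},
    {"delta_pos":[-5,5,50],"turn":0.07,"jaw":65},
    {"delta_pos":[-5,9,83],"turn":0.11,"jaw":65},
    {"delta_pos":[-5,13,117],"turn":0.16,"jaw":65},
    {"delta_pos":[-5,17,150],"turn":0.2,"jaw":65},
    {"delta_pos":[0,20,180],"turn":0.24,"jaw":65},
    {"delta_pos":[4,22,205],"turn":0.27,"jaw":65},
    {"delta_pos":[4,24,222],"turn":0.28,"jaw":65},
    {"delta_pos":[4,24,222],"turn":0.28,"jaw":65},
    {"delta_pos":[4,24,222],"turn":0.28,"jaw":65},
  ],
)

```text
clock: 10.97
tcp_pos: [0.5708, -0.0886, 0.1192]
tcp_rot: [0.552, 0.444, -0.548, 0.444]
force: [0.7, 1.1, 0.2]
gripper_width: 0.65
```

```bash
python3 - <<'E'
from h import *
f,M=snap('w5')
for q in HUE: print(q,cakes('wrist',f,q,.025,200,M))
goal(.572,-.0885,.008,np.pi/2-.213)
E
```

```text
red [([0.5702, -0.0865], np.float64(-0.202), (41, 21))]
green [([0.6561, -0.0861], np.float64(0.186), (41, 21))]
blue [([0.576, 0.129], np.float64(-0.445), (37, 15))]
goal [111.3, 1.1, 2.1] turn 0.004 curyaw -1.78 down [ 0.005  0.005 -1.   ] j7 -1.18 t 11.02
```

Call:
play_rows(
  targets=[
    {"delta_pos":[20,1,1],"turn":-0.004,"jaw":60},
    {"delta_pos":[50,1,1],"turn":-0.004,"jaw":60},
    {"delta_pos":[78,1,1],"turn":-0.004,"jaw":60},
    {"delta_pos":[98,1,1],"turn":-0.004,"jaw":60},
    {"delta_pos":[108,1,1],"turn":-0.004,"jaw":60},
    {"delta_pos":[111,1,1],"turn":-0.004,"jaw":60},
    {"delta_pos":[111,1,1],"turn":-0.004,"jaw":60},
    {"delta_pos":[111,1,1],"turn":-0.004,"jaw":60},
    {"delta_pos":[111,1,1],"turn":-0.004,"jaw":60},
    {"delta_pos":[111,1,1],"turn":-0.004,"jaw":50},
  ],
)

```text
clock: 11.85
tcp_pos: [0.573, -0.0875, 0.0095]
tcp_rot: [0.551, 0.446, -0.546, 0.446]
force: [-0.1, -0.9, -0.1]
gripper_width: 0.548
```

Call:
play_rows(
  targets=[
    {"delta_pos":[0,0,0],"turn":0,"jaw":40},
    {"delta_pos":[0,0,0],"turn":0,"jaw":30},
    {"delta_pos":[0,0,0],"turn":0,"jaw":20},
    {"delta_pos":[0,0,0],"turn":0,"jaw":20},
    {"delta_pos":[0,0,0],"turn":0,"jaw":20},
    {"delta_pos":[0,0,0],"turn":0,"jaw":20},
    {"delta_pos":[-15,0,0],"turn":0,"jaw":20},
    {"delta_pos":[-40,0,0],"turn":0,"jaw":20},
    {"delta_pos":[-75,0,0],"turn":0,"jaw":20},
    {"delta_pos":[-90,0,0],"turn":0,"jaw":20},
  ],
)

```text
clock: 12.68
tcp_pos: [0.5735, -0.0886, 0.1023]
tcp_rot: [0.552, 0.445, -0.545, 0.447]
force: [-0.4, -0.9, -0.2]
gripper_width: 0.341
```

```bash
python3 - <<'E'
from h import *
goal(.5825,.2005,.10,np.pi/2+.07)
E
```

```text
goal [3.5, -50.2, -284.8] turn -0.275 curyaw -1.776 down [ 0.01   0.004 -1.   ] j7 -1.16 t 12.68
```

Call:
play_rows(
  targets=[
    {"delta_pos":[0,-4,-25],"turn":-0.02,"jaw":20},
    {"delta_pos":[0,-11,-62],"turn":-0.06,"jaw":20},
    {"delta_pos":[0,-18,-102],"turn":-0.1,"jaw":20},
    {"delta_pos":[0,-25,-142],"turn":-0.14,"jaw":20},
    {"delta_pos":[0,-32,-182],"turn":-0.18,"jaw":20},
    {"delta_pos":[2,-39,-220],"turn":-0.22,"jaw":20},
    {"delta_pos":[4,-45,-255],"turn":-0.26,"jaw":20},
    {"delta_pos":[4,-50,-280],"turn":-0.275,"jaw":20},
    {"delta_pos":[4,-51,-285],"turn":-0.275,"jaw":20},
    {"delta_pos":[4,-51,-285],"turn":-0.275,"jaw":20},
  ],
)

```text
clock: 13.52
tcp_pos: [0.5809, 0.2037, 0.0988]
tcp_rot: [0.485, 0.517, -0.478, 0.519]
force: [0.9, -0.3, -1.3]
gripper_width: 0.336
```

```bash
python3 - <<'E'
from h import *
goal(.5815,.201,.0125,np.pi/2+.07)
E
```

```text
goal [86.3, -0.4, 3.1] turn 0.004 curyaw -1.497 down [ 0.009  0.005 -1.   ] j7 -1.4 t 13.52
```

Call:
play_rows(
  targets=[
    {"delta_pos":[15,0,3],"turn":0,"jaw":20},
    {"delta_pos":[40,0,3],"turn":0,"jaw":20},
    {"delta_pos":[62,0,3],"turn":0,"jaw":20},
    {"delta_pos":[74,0,3],"turn":0,"jaw":20},
    {"delta_pos":[80,0,3],"turn":0,"jaw":20},
    {"delta_pos":[83,0,3],"turn":0,"jaw":20},
    {"delta_pos":[85,0,3],"turn":0,"jaw":20},
    {"delta_pos":[86,0,3],"turn":0,"jaw":20},
    {"delta_pos":[87,0,3],"turn":0,"jaw":20},
    {"delta_pos":[87,0,3],"turn":0,"jaw":20},
  ],
)

```text
clock: 14.35
tcp_pos: [0.5827, 0.201, 0.0131]
tcp_rot: [0.485, 0.517, -0.477, 0.52]
force: [-0.4, -0.4, 2.4]
gripper_width: 0.339
```

Call:
play_rows(
  targets=[
    {"delta_pos":[0,0,0],"turn":0,"jaw":30},
    {"delta_pos":[0,0,0],"turn":0,"jaw":40},
    {"delta_pos":[0,0,0],"turn":0,"jaw":50},
    {"delta_pos":[0,0,0],"turn":0,"jaw":50},
    {"delta_pos":[-10,0,0],"turn":0,"jaw":50},
    {"delta_pos":[-35,0,0],"turn":0,"jaw":50},
    {"delta_pos":[-70,0,0],"turn":0,"jaw":60},
    {"delta_pos":[-100,0,0],"turn":0,"jaw":65},
    {"delta_pos":[-110,0,0],"turn":0,"jaw":65},
    {"delta_pos":[-110,0,0],"turn":0,"jaw":65},
  ],
)

```text
clock: 15.18
tcp_pos: [0.5836, 0.2008, 0.1265]
tcp_rot: [0.487, 0.515, -0.475, 0.521]
force: [-0.2, 0.2, -0.0]
gripper_width: 0.649
```

```bash
python3 - <<'E'
from h import *
f,M=snap('w6')
for q in HUE: print(q,cakes('wrist',f,q,.028,200,M))
goal(.658,-.0868,.12,np.pi/2+.185)
E
```

```text
red [([0.58, 0.2015], np.float64(0.074), (40, 21)), ([0.521, 0.1967], np.float64(0.084), (41, 21))]
green []
blue [([0.5836, 0.1352], np.float64(0.044), (41, 21))]
goal [3.5, 54.4, 292.5] turn -0.111 curyaw -1.497 down [ 0.013  0.006 -1.   ] j7 -1.41 t 15.23
```

Call:
play_rows(
  targets=[
    {"delta_pos":[-5,4,25],"turn":-0.01,"jaw":65},
    {"delta_pos":[-5,11,62],"turn":-0.02,"jaw":65},
    {"delta_pos":[-5,19,102],"turn":-0.04,"jaw":65},
    {"delta_pos":[-5,27,142],"turn":-0.05,"jaw":65},
    {"delta_pos":[-5,34,182],"turn":-0.07,"jaw":65},
    {"delta_pos":[0,41,222],"turn":-0.08,"jaw":65},
    {"delta_pos":[3,48,260],"turn":-0.1,"jaw":65},
    {"delta_pos":[4,53,285],"turn":-0.11,"jaw":65},
    {"delta_pos":[4,54,292],"turn":-0.11,"jaw":65},
    {"delta_pos":[4,54,292],"turn":-0.11,"jaw":65},
  ],
)

```text
clock: 16.07
tcp_pos: [0.6564, -0.0895, 0.1177]
tcp_rot: [0.457, 0.541, -0.45, 0.544]
force: [0.7, 0.4, 0.0]
gripper_width: 0.65
```

```bash
python3 - <<'E'
from h import *
f,M=snap('w7')
for q in ('green',): print(q,cakes('wrist',f,q,.025,200,M))
print(bot.read_state()['tcp_pos'])
goal(.658,-.0868,.008,np.pi/2+.185)
E
```

```text
green [([0.656, -0.0857], np.float64(0.186), (41, 20))]
[ 0.65651478 -0.0861014   0.11781467]
goal [109.8, 0.1, 1.6] turn -0.002 curyaw -1.388 down [ 0.01   0.007 -1.   ] j7 -0.96 t 16.12
```

Call:
play_rows(
  targets=[
    {"delta_pos":[20,0,1],"turn":0,"jaw":60},
    {"delta_pos":[50,0,1],"turn":0,"jaw":60},
    {"delta_pos":[78,0,1],"turn":0,"jaw":60},
    {"delta_pos":[98,0,1],"turn":0,"jaw":60},
    {"delta_pos":[107,0,1],"turn":0,"jaw":60},
    {"delta_pos":[110,0,1],"turn":0,"jaw":60},
    {"delta_pos":[110,0,1],"turn":0,"jaw":60},
    {"delta_pos":[110,0,1],"turn":0,"jaw":60},
    {"delta_pos":[110,0,1],"turn":0,"jaw":60},
    {"delta_pos":[110,0,1],"turn":0,"jaw":50},
  ],
)

```text
clock: 16.95
tcp_pos: [0.6587, -0.0863, 0.0092]
tcp_rot: [0.457, 0.542, -0.448, 0.545]
force: [-0.1, -0.1, -0.5]
gripper_width: 0.547
```

Call:
play_rows(
  targets=[
    {"delta_pos":[0,0,0],"turn":0,"jaw":40},
    {"delta_pos":[0,0,0],"turn":0,"jaw":30},
    {"delta_pos":[0,0,0],"turn":0,"jaw":20},
    {"delta_pos":[0,0,0],"turn":0,"jaw":20},
    {"delta_pos":[0,0,0],"turn":0,"jaw":20},
    {"delta_pos":[0,0,0],"turn":0,"jaw":20},
    {"delta_pos":[-15,0,0],"turn":0,"jaw":20},
    {"delta_pos":[-40,0,0],"turn":0,"jaw":20},
    {"delta_pos":[-75,0,0],"turn":0,"jaw":20},
    {"delta_pos":[-90,0,0],"turn":0,"jaw":20},
  ],
)

```text
clock: 17.78
tcp_pos: [0.6592, -0.0878, 0.1034]
tcp_rot: [0.458, 0.54, -0.447, 0.547]
force: [0.6, -0.3, 0.1]
gripper_width: 0.339
```

```bash
python3 - <<'E'
from h import *
goal(.5895,.0685,.10,np.pi/2+.07)
E
```

```text
goal [3.2, -40.3, -166.3] turn 0.112 curyaw -1.388 down [ 0.017  0.006 -1.   ] j7 -0.95 t 17.78
```

Call:
play_rows(
  targets=[
    {"delta_pos":[0,-4,-16],"turn":0.01,"jaw":20},
    {"delta_pos":[0,-10,-40],"turn":0.03,"jaw":20},
    {"delta_pos":[0,-16,-66],"turn":0.05,"jaw":20},
    {"delta_pos":[0,-22,-92],"turn":0.07,"jaw":20},
    {"delta_pos":[0,-28,-118],"turn":0.09,"jaw":20},
    {"delta_pos":[2,-34,-141],"turn":0.1,"jaw":20},
    {"delta_pos":[4,-38,-156],"turn":0.112,"jaw":20},
    {"delta_pos":[4,-40,-164],"turn":0.112,"jaw":20},
    {"delta_pos":[4,-40,-166],"turn":0.112,"jaw":20},
    {"delta_pos":[4,-40,-166],"turn":0.112,"jaw":20},
  ],
)

```text
clock: 18.62
tcp_pos: [0.5902, 0.0681, 0.0997]
tcp_rot: [0.488, 0.514, -0.476, 0.521]
force: [-0.8, -0.9, -0.3]
gripper_width: 0.341
```

```bash
python3 - <<'E'
from h import *
goal(.5895,.0685,.0125,np.pi/2+.07)
E
```

```text
goal [87.2, -2.3, -0.1] turn 0.001 curyaw -1.5 down [ 0.018  0.006 -1.   ] j7 -1.18 t 18.62
```

Call:
play_rows(
  targets=[
    {"delta_pos":[15,-2,0],"turn":0,"jaw":20},
    {"delta_pos":[40,-2,0],"turn":0,"jaw":20},
    {"delta_pos":[62,-2,0],"turn":0,"jaw":20},
    {"delta_pos":[74,-2,0],"turn":0,"jaw":20},
    {"delta_pos":[80,-2,0],"turn":0,"jaw":20},
    {"delta_pos":[84,-2,0],"turn":0,"jaw":20},
    {"delta_pos":[86,-2,0],"turn":0,"jaw":20},
    {"delta_pos":[87,-2,0],"turn":0,"jaw":20},
    {"delta_pos":[88,-2,0],"turn":0,"jaw":20},
    {"delta_pos":[88,-2,0],"turn":0,"jaw":20},
  ],
)

```text
clock: 19.45
tcp_pos: [0.5906, 0.0682, 0.0129]
tcp_rot: [0.488, 0.514, -0.476, 0.521]
force: [-0.4, -1.6, 2.9]
gripper_width: 0.335
```

Call:
play_rows(
  targets=[
    {"delta_pos":[0,0,0],"turn":0,"jaw":30},
    {"delta_pos":[0,0,0],"turn":0,"jaw":40},
    {"delta_pos":[0,0,0],"turn":0,"jaw":50},
    {"delta_pos":[0,0,0],"turn":0,"jaw":50},
    {"delta_pos":[-10,0,0],"turn":0,"jaw":50},
    {"delta_pos":[-35,0,0],"turn":0,"jaw":50},
    {"delta_pos":[-75,0,0],"turn":0,"jaw":60},
    {"delta_pos":[-115,0,0],"turn":0,"jaw":65},
    {"delta_pos":[-150,0,0],"turn":0,"jaw":65},
    {"delta_pos":[-150,0,0],"turn":0,"jaw":65},
  ],
)

```text
clock: 20.28
tcp_pos: [0.5918, 0.0667, 0.1702]
tcp_rot: [0.491, 0.51, -0.473, 0.524]
force: [1.0, -0.5, -0.0]
gripper_width: 0.652
```

```bash
python3 - <<'E'
from h import *
f,M=snap('w8')
for q in HUE: print(q,cakes('wrist',f,q,.028,200,M))
goal(.457,.411,.28,.25)
E
```

```text
red [([0.5803, 0.2014], np.float64(0.065), (40, 22)), ([0.5209, 0.1967], np.float64(0.079), (41, 22))]
green [([0.5882, 0.0688], np.float64(0.07), (39, 20)), ([0.5309, 0.0653], np.float64(0.071), (40, 20))]
blue [([0.5839, 0.1354], np.float64(0.021), (41, 20))]
goal [-114.3, -105.4, -352.9] turn 1.391 curyaw -1.5 down [ 0.028  0.006 -1.   ] j7 -1.22 t 20.33
```

View pics/w8.png

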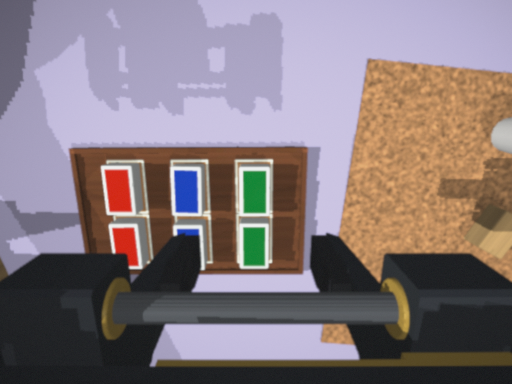

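Call:
play_rows(
  targets=[
    {"delta_pos":[-20,-8,-27],"turn":-0.1,"jaw":65},
    {"delta_pos":[-40,-18,-60],"turn":-0.2,"jaw":65},
    {"delta_pos":[-65,-29,-97],"turn":-0.31,"jaw":60},
    {"delta_pos":[-90,-40,-133],"turn":-0.43,"jaw":60},
    {"delta_pos":[-105,-52,-172],"turn":-0.55,"jaw":60},
    {"delta_pos":[-114,-63,-210],"turn":-0.67,"jaw":60},
    {"delta_pos":[-114,-74,-247],"turn":-0.79,"jaw":60},
    {"delta_pos":[-114,-84,-280],"turn":-0.9,"jaw":60},
    {"delta_pos":[-114,-94,-313],"turn":-1.0,"jaw":60},
    {"delta_pos":[-114,-100,-335],"turn":-1.06,"jaw":60},
  ],
)

```text
clock: 21.17
tcp_pos: [0.4603, 0.3977, 0.2786]
tcp_rot: [0.155, 0.683, -0.147, 0.699]
force: [-0.3, 0.4, -0.3]
gripper_width: 0.603
```

```bash
python3 - <<'E'
from h import *
goal(.457,.411,.27,.25);goal(.457,.35,.27,.25)
E
```

```text
goal [8.6, 10.6, -8.7] turn -0.681 curyaw -0.431 down [ 0.024  0.007 -1.   ] j7 -1.05 t 21.17
goal [8.2, -44.8, 16.8] turn -0.681 curyaw -0.431 down [ 0.024  0.007 -1.   ] j7 -1.05 t 21.17
```

Call:
play_rows(
  targets=[
    {"delta_pos":[1,-4,1],"turn":-0.07,"jaw":60},
    {"delta_pos":[2,-9,2],"turn":-0.17,"jaw":60},
    {"delta_pos":[4,-14,3],"turn":-0.28,"jaw":60},
    {"delta_pos":[6,-18,4],"turn":-0.4,"jaw":60},
    {"delta_pos":[8,-22,5],"turn":-0.52,"jaw":60},
    {"delta_pos":[8,-22,6],"turn":-0.62,"jaw":60},
    {"delta_pos":[8,-22,6],"turn":-0.681,"jaw":60},
    {"delta_pos":[8,-22,6],"turn":-0.681,"jaw":60},
    {"delta_pos":[8,-22,6],"turn":-0.681,"jaw":60},
    {"delta_pos":[8,-22,6],"turn":-0.681,"jaw":60},
  ],
)

```text
clock: 22.0
tcp_pos: [0.4568, 0.3747, 0.2699]
tcp_rot: [-0.086, 0.693, 0.089, 0.71]
force: [-0.1, -0.3, -0.8]
gripper_width: 0.602
```

```bash
python3 - <<'E'
from h import *
f,M=snap('w9');np.save('E9.npy',M[2])
hsv=cv2.cvtColor(f,cv2.COLOR_RGB2HSV)
m=cv2.inRange(hsv,(18,140,90),(32,255,255));n,l,st,_=cv2.connectedComponentsWithStats(m)
for i in range(1,n):
    if st[i,4]>150:
        p=ground('wrist',np.argwhere(l==i)[:,::-1],.162,M)*1000;print(st[i],cv2.minAreaRect(p.astype(np.float32)))
goal(.457,.411,.135,.25)
E
```

```text
[ 253   89   19  122 1792] ((456.33209228515625, 411.88885498046875), (12.422919273376465, 100.70791625976562), 16.463186264038086)
[111 278  24  61 500] ((360.3984375, 234.6878204345703), (69.81624603271484, 15.496091842651367), 85.82353210449219)
[ 146  352  366   14 2826] ((580.372314453125, 223.37030029296875), (384.4490966796875, 17.268138885498047), 12.647536277770996)
goal [135.3, 34.8, 5.7] turn -0.001 curyaw 0.249 down [ 0.024  0.007 -1.   ] j7 -0.49 t 22.05
```

View pics/w9.png

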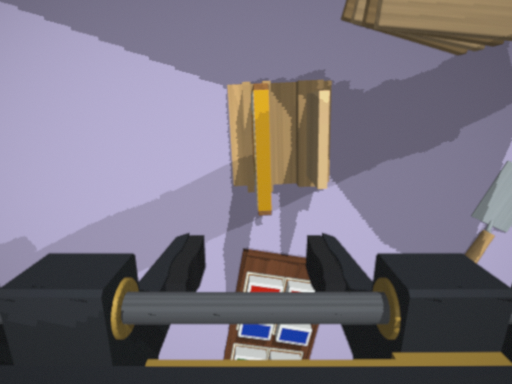

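```bash
python3 - <<'E'
from h import *
goal(.457,.4115,.131,.28)
E
```

```text
goal [139.3, 35.3, 5.8] turn -0.031 curyaw 0.249 down [ 0.024  0.007 -1.   ] j7 -0.49 t 22.05
```

Call:
play_rows(
  targets=[
    {"delta_pos":[5,12,2],"turn":-0.01,"jaw":60},
    {"delta_pos":[15,25,4],"turn":-0.02,"jaw":60},
    {"delta_pos":[35,33,6],"turn":-0.031,"jaw":60},
    {"delta_pos":[60,35,6],"turn":-0.031,"jaw":60},
    {"delta_pos":[90,35,6],"turn":-0.031,"jaw":60},
    {"delta_pos":[115,35,6],"turn":-0.031,"jaw":60},
    {"delta_pos":[132,35,6],"turn":-0.031,"jaw":60},
    {"delta_pos":[139,35,6],"turn":-0.031,"jaw":55},
    {"delta_pos":[139,35,6],"turn":-0.031,"jaw":45},
    {"delta_pos":[139,35,6],"turn":-0.031,"jaw":35},
  ],
)

```text
clock: 22.88
tcp_pos: [0.4571, 0.4123, 0.1311]
tcp_rot: [-0.098, 0.691, 0.1, 0.709]
force: [0.3, 0.3, -0.0]
gripper_width: 0.429
```

Call:
play_rows(
  targets=[
    {"delta_pos":[0,0,0],"turn":0,"jaw":25},
    {"delta_pos":[0,0,0],"turn":0,"jaw":18},
    {"delta_pos":[0,0,0],"turn":0,"jaw":10},
    {"delta_pos":[0,0,0],"turn":0,"jaw":2},
    {"delta_pos":[0,0,0],"turn":0,"jaw":2},
    {"delta_pos":[0,0,0],"turn":0,"jaw":2},
    {"delta_pos":[0,0,0],"turn":0,"jaw":2},
    {"delta_pos":[0,0,0],"turn":0,"jaw":2},
    {"delta_pos":[0,0,0],"turn":0,"jaw":2},
    {"delta_pos":[0,0,0],"turn":0,"jaw":2},
  ],
  newtons=40,
)

```text
clock: 23.72
tcp_pos: [0.4569, 0.4125, 0.1321]
tcp_rot: [-0.097, 0.691, 0.1, 0.709]
force: [-1.1, -1.0, 6.2]
gripper_width: 0.131
```

```bash
python3 - <<'E'
from h import *
goal(.457,.4115,.25,.28);s=bot.read_state();print(s['tcp_pos'],s['force'],s['gripper_width'])
E
```

```text
goal [-117.9, -0.9, 2.7] turn 0.001 curyaw 0.281 down [ 0.024  0.008 -1.   ] j7 -0.5 t 23.72
[0.4569165  0.41253479 0.13206743] [-1.07393262 -0.95782213  6.22887438] 0.13132678014021426
```

Call:
play_rows(
  targets=[
    {"delta_pos":[-5,0,0],"turn":0,"jaw":2},
    {"delta_pos":[-12,0,0],"turn":0,"jaw":2},
    {"delta_pos":[-22,0,1],"turn":0,"jaw":2},
    {"delta_pos":[-35,0,1],"turn":0,"jaw":2},
    {"delta_pos":[-50,0,1],"turn":0,"jaw":2},
    {"delta_pos":[-70,0,2],"turn":0,"jaw":2},
    {"delta_pos":[-90,0,2],"turn":0,"jaw":2},
    {"delta_pos":[-110,0,2],"turn":0,"jaw":2},
    {"delta_pos":[-122,0,3],"turn":0,"jaw":2},
    {"delta_pos":[-128,0,3],"turn":0,"jaw":2},
  ],
)

```text
clock: 24.55
tcp_pos: [0.4579, 0.413, 0.2631]
tcp_rot: [-0.096, 0.69, 0.101, 0.71]
force: [-0.0, -0.2, -1.2]
gripper_width: 0.135
```

```bash
python3 - <<'E'
from h import *
goal(.56,.14,.26,.28);goal(.502,-.41,.26,-.027);s=bot.read_state();print(s['tcp_pos'],s['force'],s['gripper_width'],s['joints'].round(2) if hasattr(s['joints'],'round') else s['joints'])
E
```

```text
goal [2.9, -290.6, 22.6] turn 0.0 curyaw 0.28 down [ 0.027  0.011 -1.   ] j7 -0.5 t 24.55
goal [-4.6, -803.1, -185.1] turn 0.307 curyaw 0.28 down [ 0.027  0.011 -1.   ] j7 -0.5 t 24.55
[0.45791189 0.41301734 0.26307623] [-0.02109621 -0.16671234 -1.20174249] 0.13456842387486034 [-0.85  0.64  0.06  1.6  -0.03  0.88 -0.5 ]
```

Call:
play_rows(
  targets=[
    {"delta_pos":[0,-10,1],"turn":0.01,"jaw":2},
    {"delta_pos":[0,-30,2],"turn":0.02,"jaw":2},
    {"delta_pos":[0,-58,4],"turn":0.03,"jaw":2},
    {"delta_pos":[0,-90,6],"turn":0.05,"jaw":2},
    {"delta_pos":[1,-125,9],"turn":0.06,"jaw":2},
    {"delta_pos":[1,-160,12],"turn":0.07,"jaw":2},
    {"delta_pos":[2,-195,15],"turn":0.08,"jaw":2},
    {"delta_pos":[2,-230,18],"turn":0.09,"jaw":2},
    {"delta_pos":[3,-262,20],"turn":0.1,"jaw":2},
    {"delta_pos":[3,-290,22],"turn":0.1,"jaw":2},
  ],
)

```text
clock: 25.38
tcp_pos: [0.5593, 0.1362, 0.2591]
tcp_rot: [-0.06, 0.695, 0.065, 0.714]
force: [0.8, 0.5, -1.6]
gripper_width: 0.134
```

```bash
python3 - <<'E'
from h import *
goal(.56,-.14,.26,.08);goal(.502,-.41,.26,-.027)
E
```

```text
goal [-3.2, -272.1, -47.8] turn 0.096 curyaw 0.176 down [ 0.026  0.009 -1.   ] j7 -0.1 t 25.38
goal [-7.0, -527.7, -152.2] turn 0.203 curyaw 0.176 down [ 0.026  0.009 -1.   ] j7 -0.1 t 25.38
```

Call:
play_rows(
  targets=[
    {"delta_pos":[0,-20,-4],"turn":0.01,"jaw":2},
    {"delta_pos":[0,-45,-8],"turn":0.02,"jaw":2},
    {"delta_pos":[0,-73,-13],"turn":0.03,"jaw":2},
    {"delta_pos":[-1,-103,-18],"turn":0.04,"jaw":2},
    {"delta_pos":[-1,-133,-24],"turn":0.05,"jaw":2},
    {"delta_pos":[-2,-163,-30],"turn":0.06,"jaw":2},
    {"delta_pos":[-2,-193,-35],"turn":0.07,"jaw":2},
    {"delta_pos":[-3,-222,-40],"turn":0.08,"jaw":2},
    {"delta_pos":[-3,-250,-44],"turn":0.09,"jaw":2},
    {"delta_pos":[-3,-272,-48],"turn":0.096,"jaw":2},
  ],
)

```text
clock: 26.22
tcp_pos: [0.5584, -0.1439, 0.2592]
tcp_rot: [-0.025, 0.698, 0.029, 0.715]
force: [0.3, 0.2, -0.7]
gripper_width: 0.131
```

```bash
python3 - <<'E'
from h import *
goal(.503,-.41,.25,-.027)
E
```

```text
goal [6.0, -261.1, -75.8] turn 0.103 curyaw 0.076 down [ 0.024  0.007 -1.   ] j7 0.3 t 26.22
```

Call:
play_rows(
  targets=[
    {"delta_pos":[0,-20,-6],"turn":0.01,"jaw":2},
    {"delta_pos":[0,-50,-15],"turn":0.02,"jaw":2},
    {"delta_pos":[0,-85,-25],"turn":0.03,"jaw":2},
    {"delta_pos":[1,-120,-35],"turn":0.05,"jaw":2},
    {"delta_pos":[1,-155,-45],"turn":0.06,"jaw":2},
    {"delta_pos":[2,-190,-55],"turn":0.08,"jaw":2},
    {"delta_pos":[3,-220,-64],"turn":0.09,"jaw":2},
    {"delta_pos":[4,-245,-71],"turn":0.1,"jaw":2},
    {"delta_pos":[6,-258,-75],"turn":0.103,"jaw":2},
    {"delta_pos":[6,-261,-76],"turn":0.103,"jaw":2},
  ],
)

```text
clock: 27.05
tcp_pos: [0.4998, -0.4134, 0.2487]
tcp_rot: [0.013, 0.699, -0.009, 0.715]
force: [-0.6, 0.5, -0.7]
gripper_width: 0.135
```

```bash
python3 - <<'E'
from h import *
f,M=snap('w10')
a=bot.grab_frame('side');b=bot.grab_frame('scene')
cv2.imwrite('pics/s10.png',np.hstack([cv2.resize(a[50:150,205:305],(400,400),interpolation=cv2.INTER_CUBIC),cv2.resize(b[230:350,60:180],(400,400),interpolation=cv2.INTER_CUBIC)])[:,:,::-1])
for c in('side','scene'):
  for q in('panel','easel'): print(c,q,[(np.round(o['xyz'],4).tolist(),round(o['score'],2)) for o in bot.mark_of(c,q)[:2]])
goal(.503,-.411,.14,-.027)
E
```

```text
side panel [([0.5891, 0.0724, 0.0076], 0.71), ([0.5013, -0.4111, 0.1266], 0.6)]
side easel [([0.4876, -0.4132, -0.004], 0.65), ([0.5787, 0.2011, 0.0063], 0.23)]
scene panel [([0.5045, -0.4074, 0.1302], 0.87)]
scene easel [([0.493, -0.4145, 0.0011], 0.69), ([0.5553, 0.1322, -0.0009], 0.44)]
goal [110.1, -4.1, -3.5] turn 0.003 curyaw -0.024 down [ 0.025  0.008 -1.   ] j7 0.64 t 27.4
```

View pics/s10.png

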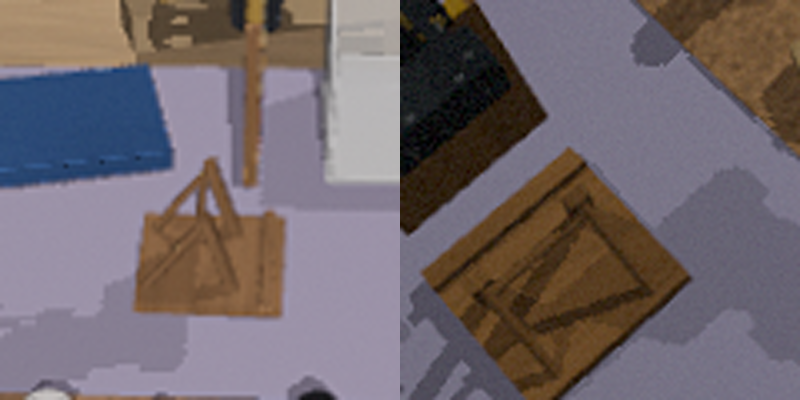

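```bash
python3 - <<'E'
from h import *
P=lambda l:[(205+a/4,50+b/4) for a,b in l]
for z in(.012,.02): print('line',z,ground('side',P([(268,212),(265,312)]),z).round(4).tolist())
print('panel bottom L,R',ground('side',P([(244,185),(257,185)]),.130).round(4).tolist(), bot.read_state()['tcp_pos'])
P=lambda l:[(60+a*.3,230+b*.3) for a,b in l]
Q=P([(437-400,290),(590-400,165)])
for z in(.012,.02): print('scene line',z,ground('scene',Q,z).round(4).tolist())
E
```

```text
line 0.012 [[0.4836, -0.4842], [0.486, -0.3408]]
line 0.02 [[0.4838, -0.4734], [0.4862, -0.3313]]
panel bottom L,R [[0.5063, -0.3616], [0.4956, -0.3619]] [ 0.50384185 -0.40784018  0.25015065]
scene line 0.012 [[0.4896, -0.474], [0.4963, -0.3441]]
scene line 0.02 [[0.4937, -0.4738], [0.5003, -0.345]]
```

```bash
python3 - <<'E'
from h import *
goal(.4995,-.4115,.160,-.027)
E
```

```text
goal [90.0, -4.5, -6.5] turn 0.003 curyaw -0.024 down [ 0.025  0.008 -1.   ] j7 0.64 t 27.4
```

Call:
play_rows(
  targets=[
    {"delta_pos":[5,-3,-4],"turn":0.003,"jaw":2},
    {"delta_pos":[15,-4,-6],"turn":0.003,"jaw":2},
    {"delta_pos":[30,-4,-6],"turn":0.003,"jaw":2},
    {"delta_pos":[48,-4,-6],"turn":0.003,"jaw":2},
    {"delta_pos":[64,-4,-6],"turn":0.003,"jaw":2},
    {"delta_pos":[78,-4,-6],"turn":0.003,"jaw":2},
    {"delta_pos":[86,-4,-6],"turn":0.003,"jaw":2},
    {"delta_pos":[90,-4,-6],"turn":0.003,"jaw":2},
    {"delta_pos":[90,-4,-6],"turn":0.003,"jaw":2},
    {"delta_pos":[90,-4,-6],"turn":0.003,"jaw":2},
  ],
)

```text
clock: 28.23
tcp_pos: [0.5001, -0.4112, 0.1603]
tcp_rot: [0.012, 0.698, -0.007, 0.716]
force: [0.4, -0.8, -1.3]
gripper_width: 0.134
```

```bash
python3 - <<'E'
from h import *
print(bot.read_state()['tcp_pos'])
a=bot.grab_frame('side')
cv2.imwrite('pics/s11.png',cv2.resize(a[60:150,225:315],(600,600),interpolation=cv2.INTER_CUBIC)[:,:,::-1])
goal(.4995,-.4115,.132,-.027)
E
```

```text
[ 0.50010594 -0.41118426  0.16025954]
goal [28.7, -0.4, -1.6] turn 0.0 curyaw -0.027 down [ 0.026  0.007 -1.   ] j7 0.65 t 28.28
```

View pics/s11.png

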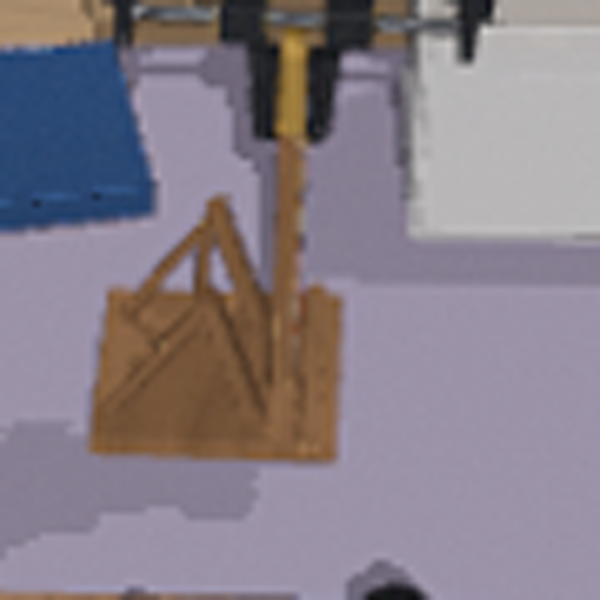

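Call:
play_rows(
  targets=[
    {"delta_pos":[4,-0.5,-2],"turn":0,"jaw":2},
    {"delta_pos":[8,-0.5,-2],"turn":0,"jaw":2},
    {"delta_pos":[12,-0.5,-2],"turn":0,"jaw":2},
    {"delta_pos":[16,-0.5,-2],"turn":0,"jaw":2},
    {"delta_pos":[19,-0.5,-2],"turn":0,"jaw":2},
    {"delta_pos":[22,-0.5,-2],"turn":0,"jaw":2},
    {"delta_pos":[24,-0.5,-2],"turn":0,"jaw":2},
    {"delta_pos":[25,-0.5,-2],"turn":0,"jaw":2},
    {"delta_pos":[26,-0.5,-2],"turn":0,"jaw":2},
    {"delta_pos":[26,-0.5,-2],"turn":0,"jaw":2},
  ],
)

```text
clock: 29.12
tcp_pos: [0.499, -0.4116, 0.1345]
tcp_rot: [0.012, 0.698, -0.007, 0.716]
force: [-0.4, -0.3, -1.4]
gripper_width: 0.132
```

```bash
python3 - <<'E'
from h import *
s=bot.read_state();print(s['tcp_pos'],s['force'])
goal(.4995,-.4115,.132,-.027)
E
```

```text
[ 0.49900546 -0.41162458  0.13450624] [-0.40446211 -0.26585949 -1.39963375]
goal [2.5, 0.1, 0.4] turn 0.0 curyaw -0.027 down [ 0.026  0.007 -1.   ] j7 0.66 t 29.12
```

Call:
play_rows(
  targets=[
    {"delta_pos":[0.5,0,0],"turn":0,"jaw":2},
    {"delta_pos":[1,0,0],"turn":0,"jaw":2},
    {"delta_pos":[1.5,0,0],"turn":0,"jaw":2},
    {"delta_pos":[2,0,0],"turn":0,"jaw":2},
    {"delta_pos":[2.5,0,0],"turn":0,"jaw":2},
    {"delta_pos":[3,0,0],"turn":0,"jaw":2},
    {"delta_pos":[3.5,0,0],"turn":0,"jaw":2},
    {"delta_pos":[3.5,0,0],"turn":0,"jaw":2},
    {"delta_pos":[3.5,0,0],"turn":0,"jaw":2},
    {"delta_pos":[3.5,0,0],"turn":0,"jaw":2},
  ],
)

```text
clock: 29.95
tcp_pos: [0.4997, -0.4112, 0.1322]
tcp_rot: [0.012, 0.697, -0.007, 0.716]
force: [-0.6, 3.0, 7.4]
gripper_width: 0.136
```

Call:
play_rows(
  targets=[
    {"delta_pos":[0,0,0],"turn":0,"jaw":15},
    {"delta_pos":[0,0,0],"turn":0,"jaw":20},
    {"delta_pos":[0,0,2],"turn":0,"jaw":25},
    {"delta_pos":[0,0,4],"turn":0,"jaw":30},
    {"delta_pos":[0,0,7],"turn":0,"jaw":35},
    {"delta_pos":[0,0,10],"turn":0,"jaw":38},
    {"delta_pos":[0,0,13],"turn":0,"jaw":40},
    {"delta_pos":[0,0,16],"turn":0,"jaw":40},
    {"delta_pos":[0,0,19],"turn":0,"jaw":40},
    {"delta_pos":[0,0,22],"turn":0,"jaw":40},
  ],
  newtons=10,
)

```text
clock: 30.78
tcp_pos: [0.522, -0.4117, 0.1328]
tcp_rot: [0.012, 0.697, -0.006, 0.716]
force: [0.1, 0.6, 0.1]
gripper_width: 0.401
```

Call:
play_rows(
  targets=[
    {"delta_pos":[0,0,3],"turn":0,"jaw":40},
    {"delta_pos":[0,0,6],"turn":0,"jaw":40},
    {"delta_pos":[0,0,9],"turn":0,"jaw":40},
    {"delta_pos":[0,0,12],"turn":0,"jaw":40},
    {"delta_pos":[0,0,15],"turn":0,"jaw":40},
    {"delta_pos":[0,0,18],"turn":0,"jaw":40},
    {"delta_pos":[0,0,20],"turn":0,"jaw":40},
    {"delta_pos":[0,0,22],"turn":0,"jaw":40},
    {"delta_pos":[0,0,22],"turn":0,"jaw":40},
    {"delta_pos":[0,0,22],"turn":0,"jaw":40},
  ],
)

```text
clock: 31.62
tcp_pos: [0.544, -0.4123, 0.1333]
tcp_rot: [0.012, 0.698, -0.006, 0.716]
force: [0.5, 0.0, 0.2]
gripper_width: 0.403
```

```bash
python3 - <<'E'
from h import *
s=bot.read_state();print(s['tcp_pos'],s['force'],s['gripper_width'])
f,M=snap('w12')
a=bot.grab_frame('side');b=bot.grab_frame('scene')
cv2.imwrite('pics/s12.png',np.hstack([cv2.resize(a[60:150,225:315],(400,400),interpolation=cv2.INTER_CUBIC),cv2.resize(b[230:350,60:180],(400,400),interpolation=cv2.INTER_CUBIC)])[:,:,::-1])
for c in('side','scene'):
  for fn in (bot.mark_of,bot.search_frame): print(c,[(np.round(o['xyz'],4).tolist(),round(o['score'],2)) for o in fn(c,'panel')[:2]])
E
```

```text
[ 0.54401564 -0.41226973  0.13332523] [0.53606992 0.0100189  0.19767716] 0.40280734565865284
side [([0.5014, -0.4124, 0.0126], 0.89), ([0.5798, 0.1995, 0.0071], 0.25)]
side [([0.5275, -0.3898, 0.103], 0.78), ([0.5576, 0.155, 0.008], 0.73)]
scene []
scene [([0.551, -0.4543, 0.1559], 0.45)]
```

Call:
play_rows(
  targets=[
    {"delta_pos":[0,0,1],"turn":0,"jaw":40},
    {"delta_pos":[0,0,2],"turn":0,"jaw":40},
    {"delta_pos":[0,0,3],"turn":0,"jaw":40},
    {"delta_pos":[0,0,4],"turn":0,"jaw":40},
    {"delta_pos":[0,0,5],"turn":0,"jaw":40},
    {"delta_pos":[0,0,6],"turn":0,"jaw":40},
    {"delta_pos":[0,0,7],"turn":0,"jaw":40},
    {"delta_pos":[0,0,8],"turn":0,"jaw":40},
    {"delta_pos":[0,0,8],"turn":0,"jaw":40},
    {"delta_pos":[0,0,8],"turn":0,"jaw":40},
  ],
)

```text
clock: 32.8
tcp_pos: [0.552, -0.4125, 0.1336]
tcp_rot: [0.012, 0.697, -0.006, 0.716]
force: [-0.0, -0.1, -1.2]
gripper_width: 0.397
```

Call:
play_rows(
  targets=[
    {"delta_pos":[0,0,-1],"turn":0,"jaw":42},
    {"delta_pos":[-3,0,-1],"turn":0,"jaw":44},
    {"delta_pos":[-8,0,-1],"turn":0,"jaw":45},
    {"delta_pos":[-15,0,-1],"turn":0,"jaw":45},
    {"delta_pos":[-25,0,-1],"turn":0,"jaw":45},
    {"delta_pos":[-40,0,-1],"turn":0,"jaw":45},
    {"delta_pos":[-60,0,-1],"turn":0,"jaw":45},
    {"delta_pos":[-85,0,-1],"turn":0,"jaw":45},
    {"delta_pos":[-110,0,-1],"turn":0,"jaw":45},
    {"delta_pos":[-120,0,-1],"turn":0,"jaw":45},
  ],
)

```text
clock: 33.63
tcp_pos: [0.5492, -0.4148, 0.2585]
tcp_rot: [0.011, 0.695, -0.008, 0.719]
force: [0.6, -1.1, 0.0]
gripper_width: 0.453
```

```bash
python3 - <<'E'
from h import *
f,M=snap('w13')
a=bot.grab_frame('side')
cv2.imwrite('pics/s13.png',np.hstack([cv2.resize(a[60:150,225:315],(384,384),interpolation=cv2.INTER_CUBIC)[:,:,::-1],cv2.resize(f[:,60:],(416,384))[:,:,::-1]]))
for c in('side','wrist'):
  for fn in (bot.mark_of,bot.search_frame): print(c,[(np.round(o['xyz'],4).tolist(),round(o['score'],2)) for o in fn(c,'panel')[:2]])
goal(.5,-.3,.35,-.027)
E
```

```text
side [([0.501, -0.4142, 0.0112], 0.58)]
side [([0.5287, -0.3917, 0.1012], 0.95), ([0.5268, 0.0724, 0.0281], 0.35)]
wrist [([0.4997, -0.4161, 0.013], 0.96)]
wrist [([0.5337, -0.4085, 0.1331], 0.94)]
goal [-98.4, 112.3, -47.5] turn 0.001 curyaw -0.026 down [ 0.024  0.009 -1.   ] j7 0.61 t 33.93
```

View pics/s13.png

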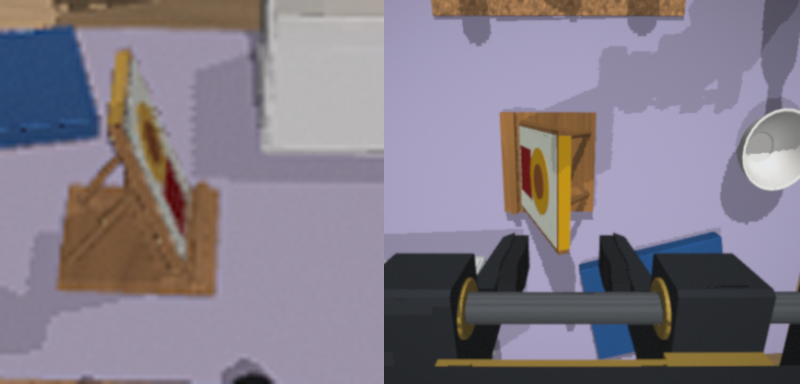

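```bash
python3 - <<'E'
from h import *
f,M=snap('w14')
m=cv2.inRange(cv2.cvtColor(f,cv2.COLOR_RGB2HSV),(18,140,90),(32,255,255));n,l,st,_=cv2.connectedComponentsWithStats(m[:260])
i=1+st[1:,4].argmax();p=ground('wrist',np.argwhere(l==i)[:,::-1],.156,M)*1000;(c,wh,a)=cv2.minAreaRect(p.astype(np.float32));print(st[i],c,wh,a)
print('lean',np.arcsin((c[0]-500)/150))
g=bot.grab_frame('scene');print('scene');
for q in HUE: print(q,[o for o in cakes('scene',g,q,.028,15) if .4<o[0][0]<.72 and -.25<o[0][1]<.3])
for q in('pigment_jar','egg_cup','sanding_block'): print(q,[(np.round(o['xyz'],3).tolist(),round(o['score'],2)) for o in bot.mark_of('scene',q)[:1]])
s=bot.read_state();print(s['clock'],s['force'])
E
```

```text
[ 252  139   17  119 1697] (552.5352783203125, -413.9537353515625) (101.538818359375, 12.46664810180664) 87.8355941772461
lean 0.3578221844164854
scene
red [([0.5221, 0.1978], np.float64(0.066), (40, 20)), ([0.5814, 0.2019], np.float64(0.063), (39, 19))]
green [([0.5319, 0.0655], np.float64(0.051), (40, 19)), ([0.5885, 0.0685], np.float64(0.046), (39, 19))]
blue [([0.5256, 0.1321], np.float64(0.058), (39, 20)), ([0.5844, 0.1355], np.float64(0.032), (39, 20))]
pigment_jar [([0.444, -0.182, 0.0], 0.53)]
egg_cup [([0.58, 0.196, 0.004], 0.62)]
sanding_block [([0.563, -0.187, -0.001], 0.79)]
34.1833 [-0.1260917   0.04926167  0.04130929]
```

```bash
python3 -c "
from rig import bot
print(bot.finish_job())"
```

```text
the job is handed in; nothing more can be done
None
```

The easel and the colour tray are both set out, and I handed the job in at about 34 s of the 72 s allowed; the system gave no verdict.

**Pans:** The three pans from the mat went to these places, each beside its own colour:
- blue in the near place of row 2
- red in the far place of row 3
- green in the far place of row 1

Blue first landed about 7 mm too near. I gripped it again and moved it. In the last check, every pan I placed was within about 3 mm of its place centre and within about 0.03 rad of the tray's direction.

**Panel:** It stands on the ledge behind the lip with the picture to the front. I measured a lean of about 0.36 rad, 2 to 4 mm off the middle, and square to about 0.01 rad. The gripper was clear of it, with no contact force.

**Disagreements in the checks:**
- The cameras differed by a few mm on where the easel lip is, between 0.485 and 0.497 m in x. I aimed for the middle, and the panel went in behind the lip.
- In the last scene picture the detector reported the egg cup at a pan in the tray, which is a false hit, so I have no final position for the cup. The jar and sanding block were still where they started, within measuring error. The arm never came close to the cup.

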